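# Pack the jar lids for the engraver

### The job

Pick up the thin pry blade and lever the shut chest open with it under the brass tongue, keeping your fingers off the chest's lid until the blade has raised it a few centimetres, then swing the lid fully upright or beyond. Lift the knobbed lid off every jar that has one and lay the lids in the chest, flat on its floor, knobs up, side by side; then shut the chest fully. Leave the blade lying on its mat, its handle resting on it, keep the jars standing upright, and leave the other things where they are.

Things in the scene. Friction and masses are not known exactly. Their poses are not given: they have to be found in the camera images.
- chest: wooden chest fixed to the bench, red inside: 150 mm deep (its x), 250 mm wide (y), 75 mm high; origin under its centre; front wall on its -x side, hinges on +x. Inner floor 8 mm above the origin, 138 x 238 mm, walls 6 mm. The front wall's middle 80 mm is cut 13 mm lower: a pry notch under the lid's tongue
- chest_lid (a joint): angle of the chest's hinged lid: 0 shut, 1.9 fully open (leaning back past upright). 8 mm thick board as large as the chest, underside 75.5 mm above the chest's origin when shut. A stiff hinge: it stays at the angle where it is left; raising it takes about 2.5 N at the edge
- chest_hinge (a point): middle of the hinge line, which runs along the chest's y: in the chest's frame at x = 75 mm, z = 75.5 mm; axes as the chest's
- lid_edge (a point): outer end of the brass tongue on the lid (60 mm wide, 4 mm thick, standing out 14 mm beyond the lid's front edge), at the middle of its underside, 164 mm from the hinge line. Moves with the lid; axes are the lid's: its +x points to the hinge, z out of the lid's top
- mat: dark green leather tool mat lying fixed on the bench, 210 mm (its x) by 100 mm, 4 mm thick; origin at the centre of its underside
- blade: thin pry blade: light wooden handle 100 mm long, 26 mm wide and 26 mm high along its x (from -50 to +50 mm), then a flat steel blade 22 mm wide and 3 mm thick on to x = 139 mm, its mid-plane 13 mm above the origin. Origin under the middle of the handle, z up. 120 g, most of it in the handle
- blade_tip (a point): middle of the blade's free end, at x = 139 mm, z = 13 mm in the blade's frame; same axes
- jar0: brass jar, 68 mm outside diameter, 75 mm high, wall 4 mm (mouth 60 mm wide); origin at the centre of its underside, z up
- jar1: brass jar, 68 mm outside diameter, 75 mm high, wall 4 mm (mouth 60 mm wide); origin at the centre of its underside, z up
- jar2: brass jar, 68 mm outside diameter, 75 mm high, wall 4 mm (mouth 60 mm wide); origin at the centre of its underside, z up
- jarlid0: loose lid of jar0, absent (None) in some starts (jar already open): brass disc 68 mm across on a 52 mm plug, black upright round knob 22 mm across on top. Origin at the centre of the plug's underside, z up: plug 0 to 6 mm, disc 6 to 12 mm, knob 12 to 42 mm. On its jar the origin is 69 mm above the jar's; on a flat floor it stands on its plug
- jarlid1: loose lid of jar1, absent (None) in some starts (jar already open): brass disc 68 mm across on a 52 mm plug, black upright round knob 22 mm across on top. Origin at the centre of the plug's underside, z up: plug 0 to 6 mm, disc 6 to 12 mm, knob 12 to 42 mm. On its jar the origin is 69 mm above the jar's; on a flat floor it stands on its plug
- jarlid2: loose lid of jar2, absent (None) in some starts (jar already open): brass disc 68 mm across on a 52 mm plug, black upright round knob 22 mm across on top. Origin at the centre of the plug's underside, z up: plug 0 to 6 mm, disc 6 to 12 mm, knob 12 to 42 mm. On its jar the origin is 69 mm above the jar's; on a flat floor it stands on its plug
- mug: bystander: open copper mug, 68 mm wide, 65 mm high, handle to its +y reaching 55 mm from the axis; origin under its centre
- bowl: bystander: brass bowl 90 mm wide, 35 mm high; origin under its centre
- hammer: bystander: hammer 260 mm long, dark steel head (at its +x end), brown handle, 26 mm thick; origin under its middle
- punch: bystander: chasing punch with dark wooden handle, 160 mm long, 26 mm thick, along its x; origin under its middle
- oil_lamp: bystander: brass oil lamp 70 mm high, spout reaching 85 mm along its +x; origin under its centre
Not all that is in view belongs to the job. There is more than one size of the blade; the one meant has the size given above.

How it is judged (in metres and radians):
On the way, in this order (a step that is already met when the one before it is completed fails the run):
1. the blade, not the fingers, is holding the chest's lid ajar (0.1 to 0.6 rad) (value of joint chest_lid between 0.1 and 0.6 rad and contact force between blade and chest_lid above 0.3 N and contact force between the fingers and chest_lid below 0.2 N), for 0.1 s.
2. the chest's lid is upright or beyond (more than 1.45 rad) (value of joint chest_lid above 1.45 rad), for 0.2 s.
3. every jar lid lies flat on the chest's floor, knob up, with the chest open (x of jarlid0 in the frame of chest between -0.06 and 0.06 m and y of jarlid0 in the frame of chest between -0.11 and 0.11 m and z of each of jarlid0, jarlid1, jarlid2 in the frame of chest below 0.014 m and angle between each of jarlid0, jarlid1, jarlid2's own z axis and vertical below 0.12 rad and x of jarlid1 in the frame of chest between -0.06 and 0.06 m and y of jarlid1 in the frame of chest between -0.11 and 0.11 m and x of jarlid2 in the frame of chest between -0.06 and 0.06 m and y of jarlid2 in the frame of chest between -0.11 and 0.11 m and value of joint chest_lid above 0.8 rad), for 0.2 s.
At the end, for the whole second after the job is handed in: The chest is shut (lid angle under 0.05 rad) with every jar lid that was there lying flat on its floor, knob up (tilt under 0.12 rad, origin within 6 mm of the floor level); the blade lies at rest with the middle of its handle over the mat; all jars stand upright (tilt under 0.15 rad) (x of jarlid0 in the frame of chest between -0.06 and 0.06 m and y of jarlid0 in the frame of chest between -0.11 and 0.11 m and z of each of jarlid0, jarlid1, jarlid2 in the frame of chest below 0.014 m and angle between each of jarlid0, jarlid1, jarlid2's own z axis and vertical below 0.12 rad and x of jarlid1 in the frame of chest between -0.06 and 0.06 m and y of jarlid1 in the frame of chest between -0.11 and 0.11 m and x of jarlid2 in the frame of chest between -0.06 and 0.06 m and y of jarlid2 in the frame of chest between -0.11 and 0.11 m and value of joint chest_lid below 0.05 rad and x of blade in the frame of mat between -0.105 and 0.105 m and y of blade in the frame of mat between -0.05 and 0.05 m and z of blade in the frame of mat between -0.005 and 0.035 m and linear speed of each of blade, jarlid0, jarlid1, jarlid2 below 0.02 m/s and angle between each of jar0, jar1, jar2's own z axis and vertical below 0.15 rad); the robot touches nothing.
It fails at once if the fingers touch the chest's lid while it is shut or barely ajar (under 0.1 rad) and jar lids are not yet in the chest (value of joint chest_lid below 0.1 rad and contact force between the fingers and chest_lid above 0.5 N and horizontal distance between any of jarlid0, jarlid1, jarlid2 and chest above 0.14 m).
It fails at once if a jar is knocked over (tilt above 0.8 rad) (angle between any of jar0, jar1, jar2's own z axis and vertical above 0.8 rad).
It fails at once if a bystander is pushed more than 5 cm from its place (distance of any of mug, bowl, hammer, punch, oil_lamp from where it was at the start of the episode above 0.05 m).
Of jarlid0, jarlid1, jarlid2 only 2 to 3 are there at a start; the rules pass over those that are not, and their reading is None.
At some moment in a run one of blade, jar0, jar1, jar2 may be knocked a few centimetres aside while the robot is not near it.
Once in a run the grip may slacken for a moment while it holds something.
It also fails if it takes over 210 s, if anything falls off the work surface, if the arm or the gripper's body presses on something with over 40 N, if the wrist force passes 120 N, or if a joint passes its speed limit or range.

### The arm

A 7-joint arm with a two-finger parallel gripper is mounted at the origin on the work surface. World frame = base frame: x ahead of the robot, y to its left, z up, the work surface at z = 0. Lengths are in mm, angles in rad, forces in N, time in s.
With the tool pointing down it reaches from about 350 to 900 mm from the base axis. Payload 8.1 kg.
Tool frame: the origin (TCP) lies between the finger pads; the fingertips stand 8 mm ahead of it and the grasp point (between the pads) lies 11 mm behind it (finger_overhang is the distance from the TCP to the fingertips, in mm); z points along the fingers, y is the line along which they close (so a half turn about z gives the same grasp; the last joint's range is limited). The gripper opens to 92 mm and grips with 3 to 60 N. Pads are 19 mm wide; open, the fingers measure 130 mm over their backs; the gripper's body (75 mm by 190 mm) begins 47 mm behind the grasp point.
Start: joints at [-1.387, 0.434, 0.025, 1.573, -0.012, 1.134, -0.075], TCP at [176.83, 599.477, 234.742] pointing down, gripper open.
Joint ranges: [-2.62, 2.62], [-0.44, 2.09], [-1.27, 1.32], [0.08, 2.57], [-1.32, 4.46], [0.12, 2], [-2.74, 2.74]. Speed limits (rad/s): [2.22, 2.22, 3.01, 3.01, 3.14, 3.14, 3.14].

### API

Orientations are given as a unit quaternion [w, x, y, z].
In Python, from plant import state, read_camera, camera_params, sign_off, finger_overhang gives the robot as it stands.
- The arm moves only by the tool apply_moves, never from a script. Its argument "plan" is a list of rows, each a list of 3 entries, a list of its own where there are three numbers: the shift along the tool's x, y, z as a fraction of full scale, then the turn, a rotation vector about the tool's x, y, z as a fraction of full scale, then the opening, from -1 (shut) to 1 (fully open). In form: [[[x, y, z], [wx, wy, wz], fingers], ...]. A call has 1 to 12 rows; each row is the pose to reach, as a shift and turn from the pose commanded when the call began, along the tool's axes at that moment; what a row does not reach only later rows make up. Full scale, the value 1, is 0.1 m for a shift and 60 degrees for a turn. A row lasts 1/12 s, in which the tool goes at most 41.7 mm and 7.16 degrees, less where a joint would pass 70% of its speed; a pose out of reach is approached as far as the arm can. A call with a number of a shift or a turn outside -1 to 1 is refused whole. A call with a gripper value outside its range is refused whole. The fingers move at their own pace and stop on an object; the grip force is fixed at half the most. Time passes only in rows, so rows that repeat a pose let the fingers close. It gives the time, the measured TCP pose, the force, the opening and the grip force at its end, in the units of the state.
- state(): the state, without advancing time (a new reading comes with each control period).
- read_camera(name): name is "scene" or "top" or "wrist"; returns the picture (384x512x3 uint8, red, green, blue); there is no depth.
- camera_params(name): a dict with "camera_matrix" (3x3 intrinsics, pixels), "extrinsics" (4x4, takes a point from camera to world coordinates). Camera axes: x right, y up, looking along -z (the intrinsics and any distortion apply to the point x, -y, -z); pixel columns grow to the right and rows downward; lengths in mm; the calibration is good to about 2 mm. A picture is of the moment at which its call begins: read the wrist's pose just before it. camera_params takes no time and is no camera call; for the wrist camera it gives the pose at the moment of the call.
- sign_off(): hands the job in; it is judged then, once.
The state is a dict: "time_s": time; "q": joint angles; "joint_velocities": joint speeds; "joint_efforts": joint torques, N m; "eef_pos": TCP position; "tool_rot": TCP orientation; "wrist_force": force on the tool from outside, world axes, zero at the start; "ft_torque": the same for the moment, N m; "grip_width": opening from 0.0 (shut) to 1.0 (fully open); "gripper_force": force on a finger pad.
Only numpy, scipy, OpenCV 4.12 (cv2) and the standard library are available. Lean on these libraries where they do the work, as an engineer would, in place of code of your own. Each camera call takes 0.05 s, during which the arm holds its last target. There are 200 camera calls.

## Working session

There is one attempt and no reset: what is moved stays moved. The work goes in short steps, Python scripts to look and compute and a tool call to move; the robot and the scene stay as the last step left them, time stands still between calls to the robot, and variables do not carry over. Pictures are saved under pics/ and viewed, at most 14 in all, crops included, and the job is handed in when it is done.

Besides the shell and the picture viewer there is one more tool, called after ">>>" as name(argument=value, ...), one argument or row to a line, values as JSON. apply_moves: Moves the arm, as the interface text tells. Its arguments: {"type":"object","properties":{"plan":{"type":"array"}},"required":["plan"]}

```bash
ls; mkdir -p pics; python3 - <<'E'
from plant import *
import cv2
print(state(), finger_overhang if not callable(finger_overhang) else finger_overhang())
for n in ["scene","top","wrist"]:
    p=camera_params(n);print(n,p)
    cv2.imwrite(f"pics/{n}0.png",read_camera(n)[:,:,::-1])
a=cv2.imread("pics/scene0.png");b=cv2.imread("pics/top0.png")
E
```

```text
pics
{'time_s': 0.0, 'q': array([-1.38661533,  0.43521697,  0.02497532,  1.5740802 , -0.0115905 ,
        1.13398471, -0.07509708]), 'joint_velocities': array([-0.00097668, -0.00035685, -0.00063835,  0.00070769,  0.00093125,
       -0.00109553, -0.00021122]), 'joint_efforts': array([-7.63269636e-04, -6.67846584e+01,  9.84681845e-01, -3.14469230e+01,
       -6.05832646e-02,  4.25973139e-02,  1.79173753e-04]), 'eef_pos': array([176.71116141, 598.99182955, 233.95525686]), 'tool_rot': array([-3.56005308e-05,  1.42931664e-01,  9.89732258e-01, -7.71371371e-04]), 'wrist_force': array([ 0.15216648,  0.65030577, -0.22292092]), 'ft_torque': array([ 0.0341097 , -0.06074096, -0.00271188]), 'gripper_force': 0.0, 'grip_width': 1.005172335041104} 8.0
scene {'camera_matrix': array([[368.84638512,   0.        , 257.72363455],
       [  0.        , 368.84638512, 194.10752391],
       [  0.        ,   0.        ,   1.        ]]), 'extrinsics': array([[ 8.62428112e-01, -3.74824810e-01,  3.40182470e-01,
         8.94584279e+02],
       [ 5.06179011e-01,  6.39618812e-01, -5.78507203e-01,
        -7.599101
[... 548 characters left out ...]
 [ 7.01496772e-03,  1.62750091e-01,  9.86642386e-01,
         9.29472142e+02],
       [ 0.00000000e+00,  0.00000000e+00,  0.00000000e+00,
         1.00000000e+00]])}
wrist {'camera_matrix': array([[298.9355929 ,   0.        , 257.59492943],
       [  0.        , 298.9355929 , 187.5882187 ],
       [  0.        ,   0.        ,   1.        ]]), 'extrinsics': array([[ 2.83603202e-01, -9.17812339e-01, -2.77830407e-01,
         1.01360690e+02],
       [ 9.58939314e-01,  2.70789513e-01,  8.43115172e-02,
         6.21650170e+02],
       [-2.14859017e-03, -2.90333516e-01,  9.56923107e-01,
         3.83956108e+02],
       [ 0.00000000e+00,  0.00000000e+00,  0.00000000e+00,
         1.00000000e+00]])}
```

View pics/top0.png

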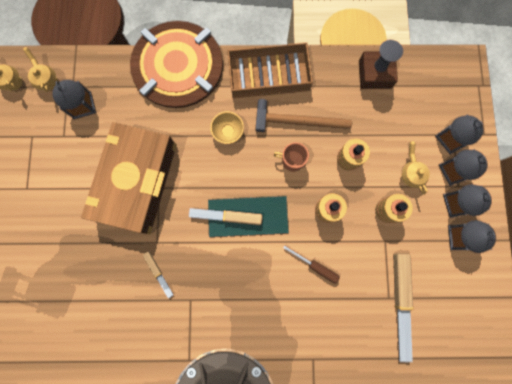

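View pics/scene0.png

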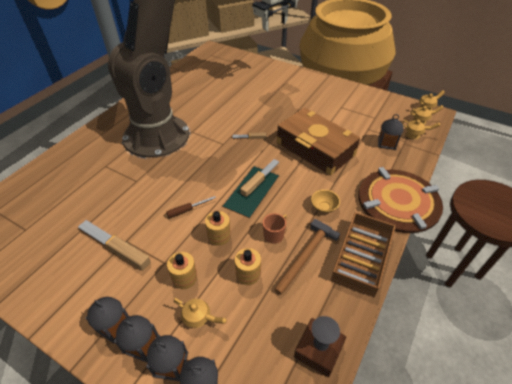

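Top view: the chest is at (128,178) with its tongue on the right edge at (152,182). The mat is at (248,216). All three jars, at (355,152), (332,208) and (398,208), carry black knobs. There are three blade candidates: (150,255)-(170,297), about 120 mm long; (190,213)-(262,219) on the mat, about 190 mm; and (403,253)-(405,362), about 290 mm. The mat one fits the 189 mm size given, so I'll confirm it in a crop.

```bash
cat > lib.py <<'E'
import numpy as np, cv2
from plant import *
from scipy.spatial.transform import Rotation as R
def ray(n,uv,P=None):
    P=P or camera_params(n);K=P["camera_matrix"];E=P["extrinsics"]
    d=np.linalg.inv(K)@[uv[0],uv[1],1.];d=E[:3,:3]@[d[0],-d[1],-d[2]]
    return E[:3,3],d
def onz(n,uv,z,P=None):
    o,d=ray(n,uv,P);return (o+d*(z-o[2])/d[2])
def proj(n,X,P=None):
    P=P or camera_params(n);E=P["extrinsics"];c=E[:3,:3].T@(np.asarray(X,float)-E[:3,3])
    q=P["camera_matrix"]@[c[0],-c[1],-c[2]];return q[:2]/q[2]
def tri(uv1,n1,uv2,n2,P1=None,P2=None):
    o1,d1=ray(n1,uv1,P1);o2,d2=ray(n2,uv2,P2)
    s=np.linalg.lstsq(np.c_[d1,-d2],o2-o1,rcond=None)[0]
    a,b=o1+s[0]*d1,o2+s[1]*d2;return (a+b)/2,np.linalg.norm(a-b)
def blobs(m,amin=20):
    n,l,s,c=cv2.connectedComponentsWithStats(m.astype(np.uint8))
    return [(c[i].round(1),s[i].tolist()) for i in range(1,n) if s[i,4]>=amin]
def Rt():
    w=state()["tool_rot"];return R.from_quat([w[1],w[2],w[3],w[0]])
E
python3 - <<'E'
from lib import *
t=cv2.imread("pics/top0.png");s=cv2.imread("pics/scene0.png")
c1=cv2.resize(t[110:310,75:275],(800,800),interpolation=cv2.INTER_CUBIC)
a=cv2.resize(t[115:240,75:275],(800,500),interpolation=cv2.INTER_CUBIC);cv2.imwrite("pics/c1.png",a)
b=cv2.resize(s[95:220,220:380],(768,600),interpolation=cv2.INTER_CUBIC);cv2.imwrite("pics/c2.png",b)
E
```

```text
(no output)
```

View pics/c1.png

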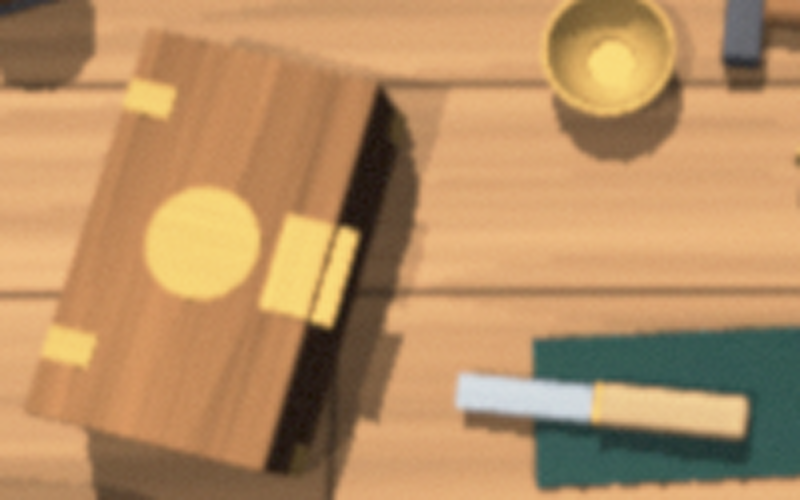

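View pics/c2.png

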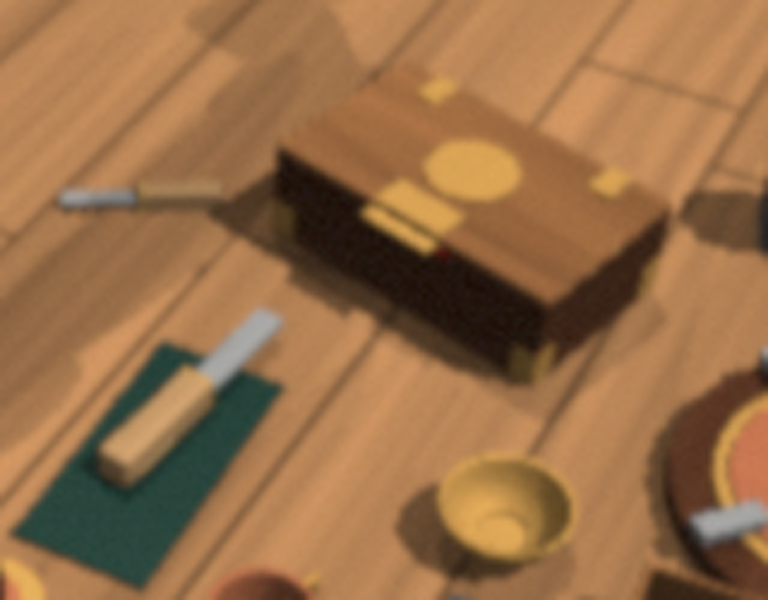

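The crop confirms it: the mat blade has a light handle and a steel blade pointing at the chest, with the proportions given. The tongue's outer edge runs (359,232)-(331,328) in crop 1, on the chest's right (-y) side. Next I'll turn these into positions.

```bash
python3 - <<'E'
from lib import *
np.set_printoptions(precision=1,suppress=True)
f=lambda u,v:(u/4+75-.375,v/4+115-.375)
g=lambda u,v:(u/4.8+220-.4,v/4.8+95-.4)
L=[onz("top",f(*p),83.5) for p in [(150,30),(380,80),(268,470),(28,412)]];L=np.array(L)
print("lid corners\n",L, "sides",[np.linalg.norm(L[i]-L[i-3]) for i in range(4)],"cen",L.mean(0))
T=[onz("top",f(*p),79.5) for p in [(359,232),(331,328)]];print("tongue",T,np.mean(T,0),np.linalg.norm(T[0]-T[1]))
print("scene lid",[onz("scene",g(*p),83.5) for p in [(400,62),(278,150),(548,300),(668,207)]])
print("scene tongue",[onz("scene",g(*p),79.5) for p in [(362,213),(425,253)]])
B=[onz("top",f(*p),18.5) for p in [(459,374),(456,408)]];H=[onz("top",f(*p),30) for p in [(748,397),(742,438)]]
J=onz("top",f(595,402),30)
print("blade tip",np.mean(B,0),"end",np.mean(H,0),"junction",J)
print("scene tip",onz("scene",g(268,316),18.5),"end top",onz("scene",g(111,460),30))
for n in("top","scene"):
    im=cv2.imread(f"pics/{n}0.png");h=cv2.cvtColor(im,cv2.COLOR_BGR2HSV)
    box=(300,130,425,225) if n=="top" else (160,200,270,295)
    m=np.zeros(im.shape[:2],bool);x0,y0,x1,y1=box
    m[y0:y1,x0:x1]=(im.max(2)<60)[y0:y1,x0:x1]
    for c,s in blobs(m,12): print(n,c,s,onz(n,c,100))
    mat=(h[...,0]>70)&(h[...,0]<100)&(h[...,1]>90)&(h[...,2]<130)
    for c,s in blobs(mat,300): print("mat",c,s,onz(n,c,4))
print(Rt().as_matrix())
E
```

```text
lid corners
 [[689.2 279.3  83.5]
 [655.7 134.1  83.5]
 [414.  193.   83.5]
 [449.7 338.2  83.5]] sides [np.float64(149.01627786316806), np.float64(248.77201712119054), np.float64(149.5113490946201), np.float64(246.62937309632804)] cen [552.1 236.2  83.5]
tongue [array([559.6, 144.9,  79.5]), array([499.9, 159.8,  79.5])] [529.7 152.4  79.5] 61.52652143104804
scene lid [array([448.5, 334. ,  83.5]), array([419.2, 187.7,  83.5]), array([655. , 135.2,  83.5]), array([690.8, 270.3,  83.5])]
scene tongue [array([503.3, 158.4,  79.5]), array([560.8, 141.6,  79.5])]
blade tip [467.   93.4  18.5] end [447.5 -92.8  30. ] junction [458.1   3.1  30. ]
scene tip [467.3  88.6  18.5] end top [450.3 -98.3  30. ]
top [357.7 149.7] [354, 146, 9, 9, 52] [ 609.3 -329.7  100. ]
top [334.  206.4] [330, 203, 9, 8, 49] [ 470.4 -265.7  100. ]
top [400.9 206.7] [396, 203, 11, 8, 61] [ 468.6 -425.1  100. ]
mat [252.5 215.4] [209, 198, 78, 38, 1793] [459.2 -71.3   4. ]
scene [216.1 216.2] [213, 212, 7, 9, 49] [ 474.3 -270.8  100. ]
scene [247.1 255.6] [244, 251, 7, 10, 57] [ 614.  -335.8  100. ]
scene [179.  259.5] [176, 255, 7, 10, 60] [ 473.5 -431.4  100. ]
mat [249.6 197.4] [225, 174, 52, 42, 729] [472.1 -93.1   4. ]
[[-1.   0.3 -0. ]
 [ 0.3  1.  -0. ]
 [-0.  -0.  -1. ]]
```

```bash
cat >> lib.py <<'E'
def down(ang): # tool pointing down, tool x at world angle ang (rad)
    c,s=np.cos(ang),np.sin(ang);return R.from_matrix(np.array([[c,s,0],[s,-c,0],[0,0,-1.]]))
def plan(way,p=None,r=None):
    """way: list of (pos,R,grip); prints calls"""
    p=np.array(state()["eef_pos"]) if p is None else np.array(p,float); r=r or Rt()
    for q,rt,g in way:
        q=np.array(q,float)
        for N in range(1,15):
            out=[];pp,rr=p.copy(),r;ok=True
            dv=(r.inv()*rt).as_rotvec()
            for k in range(N):
                pn=p+(q-p)*(k+1)/N;rn=r*R.from_rotvec(dv*(k+1)/N)
                s=rr.inv().apply(pn-pp)/100;t=(rr.inv()*rn).as_rotvec()/np.radians(60)
                ok&=max(abs(s).max(),abs(t).max())<=1
                n=int(max(np.ceil(np.linalg.norm(s)*100/41.7),np.ceil(np.linalg.norm(t)*60/7.16)))
                s=s.round(3);t=t.round(3)
                out.append((n,s.tolist(),t.tolist(),g));pp=pp+rr.apply(s*100);rr=rr*R.from_rotvec(t*np.radians(60))
            if ok:break
        for o in out:print(*o)
        print(' -> ',pp.round(1));p,r=pp,rr
E
python3 - <<'E'
from lib import *
D=down(np.radians(84.4))
plan([((457.2,-8.5,200),D,1),((457.2,-8.5,15),D,1)])
E
```

```text
3 [-0.63, -0.719, 0.05] [-0.0, 0.0, 0.188] 1
3 [-0.758, -0.582, 0.049] [-0.0, 0.0, 0.189] 1
3 [-0.858, -0.422, 0.05] [-0.0, 0.0, 0.188] 1
3 [-0.924, -0.245, 0.05] [-0.0, 0.001, 0.189] 1
3 [-0.954, -0.059, 0.049] [-0.0, -0.0, 0.188] 1
3 [-0.948, 0.129, 0.048] [-0.001, -0.0, 0.189] 1
3 [-0.903, 0.312, 0.049] [0.0, 0.0, 0.188] 1
 ->  [457.2  -8.5 200. ]
3 [-0.0, -0.0, 0.925] [0.0, 0.0, 0.0] 1
3 [-0.0, -0.0, 0.925] [0.0, 0.0, 0.0] 1
 ->  [457.2  -8.5  15. ]
```

>>> apply_moves(
  plan=[
    [[-0.63,-0.72,0.05],[0,0,0.19],1],
    [[-0.63,-0.72,0.05],[0,0,0.19],1],
    [[-0.63,-0.72,0.05],[0,0,0.19],1],
    [[-0.63,-0.72,0.05],[0,0,0.19],1],
  ],
)

```text
time_s: 0.48
eef_pos: [219.6, 508.6, 229.6]
tool_rot: [0.001, 0.243, 0.97, -0.001]
wrist_force: [0.3, 0.6, 0.2]
grip_width: 1.0
gripper_force: 0.0
```

>>> apply_moves(
  plan=[
    [[-0.76,-0.58,0.05],[0,0,0.19],1],
    [[-0.76,-0.58,0.05],[0,0,0.19],1],
    [[-0.76,-0.58,0.05],[0,0,0.19],1],
    [[-0.76,-0.58,0.05],[0,0,0.19],1],
  ],
)

```text
time_s: 0.82
eef_pos: [258.9, 422.6, 224.7]
tool_rot: [0.0, 0.338, 0.941, -0.001]
wrist_force: [0.0, 0.4, 0.1]
grip_width: 1.002
gripper_force: 0.0
```

>>> apply_moves(
  plan=[
    [[-0.86,-0.42,0.05],[0,0,0.19],1],
    [[-0.86,-0.42,0.05],[0,0,0.19],1],
    [[-0.86,-0.42,0.05],[0,0,0.19],1],
    [[-0.86,-0.42,0.05],[0,0,0.19],1],
  ],
)

```text
time_s: 1.15
eef_pos: [298.4, 336.5, 219.8]
tool_rot: [0.0, 0.429, 0.903, -0.0]
wrist_force: [0.2, -0.6, -0.2]
grip_width: 1.004
gripper_force: 0.0
```

>>> apply_moves(
  plan=[
    [[-0.92,-0.25,0.05],[0,0,0.19],1],
    [[-0.92,-0.25,0.05],[0,0,0.19],1],
    [[-0.92,-0.25,0.05],[0,0,0.19],1],
    [[-0.92,-0.25,0.05],[0,0,0.19],1],
  ],
)

```text
time_s: 1.48
eef_pos: [337.2, 250.5, 214.9]
tool_rot: [0.0, 0.516, 0.856, 0.0]
wrist_force: [0.1, -0.2, 0.5]
grip_width: 1.0
gripper_force: 0.0
```

>>> apply_moves(
  plan=[
    [[-0.95,-0.06,0.05],[0,0,0.19],1],
    [[-0.95,-0.06,0.05],[0,0,0.19],1],
    [[-0.95,-0.06,0.05],[0,0,0.19],1],
    [[-0.95,-0.06,0.05],[0,0,0.19],1],
  ],
)

```text
time_s: 1.82
eef_pos: [376.6, 164.5, 210.0]
tool_rot: [0.0, 0.598, 0.801, 0.0]
wrist_force: [-0.1, 0.6, 0.6]
grip_width: 1.003
gripper_force: 0.0
```

>>> apply_moves(
  plan=[
    [[-0.95,0.13,0.05],[0,0,0.19],1],
    [[-0.95,0.13,0.05],[0,0,0.19],1],
    [[-0.95,0.13,0.05],[0,0,0.19],1],
    [[-0.95,0.13,0.05],[0,0,0.19],1],
  ],
)

```text
time_s: 2.15
eef_pos: [416.6, 77.5, 205.0]
tool_rot: [0.001, 0.675, 0.738, 0.0]
wrist_force: [-0.3, 0.9, 0.4]
grip_width: 1.001
gripper_force: 0.0
```

>>> apply_moves(
  plan=[
    [[-0.9,0.31,0.05],[0,0,0.19],1],
    [[-0.9,0.31,0.05],[0,0,0.19],1],
    [[-0.9,0.31,0.05],[0,0,0.19],1],
    [[-0.9,0.31,0.05],[0,0,0.19],1],
    [[-0.9,0.31,0.05],[0,0,0.19],1],
  ],
)

```text
time_s: 2.57
eef_pos: [454.5, -6.6, 199.5]
tool_rot: [-0.0, 0.743, 0.669, -0.0]
wrist_force: [0.4, 0.5, -1.1]
grip_width: 1.002
gripper_force: 0.0
```

```bash
python3 - <<'E'
from lib import *
np.set_printoptions(precision=3,suppress=True)
s=state();print(s["time_s"],s["eef_pos"],s["q"],s["wrist_force"],np.degrees(np.arctan2(*Rt().as_matrix()[[1,0],0])))
P=camera_params("wrist");im=read_camera("wrist")[:,:,::-1];cv2.imwrite("pics/w1.png",im)
print(proj("wrist",s["eef_pos"],P))
print([proj("wrist",x,P) for x in [(467,91,18.5),(453.5,-46,30),(457.2,-8.2,30)]])
h=cv2.cvtColor(im,cv2.COLOR_BGR2HSV)
mat=(h[...,0]>70)&(h[...,0]<100)&(h[...,1]>90)&(h[...,2]<130)
for c,b in blobs(mat,300):print(c,b)
top=read_camera("top")[:,:,::-1];cv2.imwrite("pics/t1.png",top)
E
```

```text
2.5667 [454.484  -6.643 199.544] [-0.619  0.207  0.617  2.054 -0.15   0.924 -0.027] [ 0.419  0.51  -1.082] 83.94066124079517
[257.484 244.829]
[array([259.876,  76.942]), array([260.654, 205.107]), array([260.451, 172.695])]
```

View pics/w1.png

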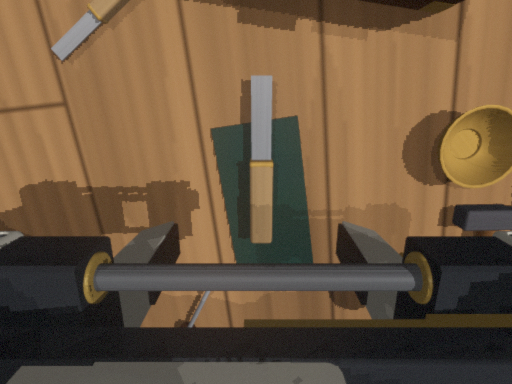

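Wrist view: the blade tip is at (261,76) and the handle spans (261,161) to (261,242). This agrees with my projection to about a pixel, so I'll descend and grip.

>>> apply_moves(
  plan=[
    [[-0.01,0.03,0.5],[0,0,0],1],
    [[-0.01,0.03,0.92],[0,0,0],1],
    [[-0.01,0.03,0.92],[0,0,0],1],
    [[-0.01,0.03,0.92],[0,0,0],1],
  ],
)

```text
time_s: 3.0
eef_pos: [454.4, -8.8, 105.9]
tool_rot: [-0.002, 0.744, 0.668, -0.002]
wrist_force: [-0.0, -1.0, 0.1]
grip_width: 1.002
gripper_force: 0.0
```

>>> apply_moves(
  plan=[
    [[0,0,0.35],[0,0,0],1],
    [[0,0,0.7],[0,0,0],1],
    [[0,0,0.92],[0,0,0],1],
    [[0,0,0.92],[0,0,0],1],
    [[0,0,0.92],[0,0,0],1],
    [[0,0,0.92],[0,0,0],-1],
    [[0,0,0.92],[0,0,0],-1],
    [[0,0,0.92],[0,0,0],-1],
    [[0,0,0.92],[0,0,0],-1],
    [[0,0,0.92],[0,0,0],-1],
    [[0,0,0.92],[0,0,0],-1],
  ],
)

```text
time_s: 3.92
eef_pos: [456.9, -10.2, 16.1]
tool_rot: [0.0, 0.744, 0.668, 0.0]
wrist_force: [0.3, 0.3, -0.6]
grip_width: 0.614
gripper_force: 0.0
```

>>> apply_moves(
  plan=[
    [[0,0,0],[0,0,0],-1],
    [[0,0,0],[0,0,0],-1],
    [[0,0,0],[0,0,0],-1],
    [[0,0,0],[0,0,0],-1],
    [[0,0,0],[0,0,0],-1],
    [[0,0,0],[0,0,0],-1],
    [[0,0,0],[0,0,0],-1],
    [[0,0,0],[0,0,0],-1],
    [[0,0,0],[0,0,0],-1],
    [[0,0,0],[0,0,0],-1],
  ],
)

```text
time_s: 4.75
eef_pos: [456.6, -10.4, 15.7]
tool_rot: [-0.0, 0.745, 0.668, -0.0]
wrist_force: [0.4, -0.2, -0.7]
grip_width: 0.284
gripper_force: 29.9
```

>>> apply_moves(
  plan=[
    [[0,0,-0.2],[0,0,0],-1],
    [[0,0,-0.4],[0,0,0],-1],
    [[0,0,-0.54],[0,0,0],-1],
    [[0,0,-0.54],[0,0,0],-1],
    [[0,0,-0.54],[0,0,0],-1],
    [[0,0,-0.54],[0,0,0],-1],
  ],
)

```text
time_s: 5.25
eef_pos: [456.3, -10.1, 69.2]
tool_rot: [-0.0, 0.744, 0.668, -0.0]
wrist_force: [-0.5, 0.2, -1.3]
grip_width: 0.284
gripper_force: 29.9
```

```bash
python3 - <<'E'
from lib import *
np.set_printoptions(precision=3,suppress=True)
s=state();print(s["time_s"],s["eef_pos"],s["wrist_force"],s["grip_width"],s["gripper_force"],np.degrees(np.arctan2(*Rt().as_matrix()[[1,0],0])))
P=camera_params("wrist");im=read_camera("wrist")[:,:,::-1];cv2.imwrite("pics/w2.png",im)
sc=read_camera("scene")[:,:,::-1];cv2.imwrite("pics/s2.png",sc)
m=np.abs(im.astype(int)-im.astype(int).mean(2,keepdims=True)).max(2)<18
m&=im.max(2)>110
for c,b in blobs(m,150):print("wrist steel",c,b)
a=cv2.resize(sc[90:240,200:360],(640,600),interpolation=cv2.INTER_CUBIC)
cv2.imwrite("pics/c3.png",a)
E
```

```text
5.25 [456.286 -10.098  69.205] [-0.547  0.179 -1.322] 0.28369247861280983 29.942619502544403 83.78527139941346
wrist steel [256.6 122.6] [232, 39, 49, 181, 7886]
wrist steel [ 11.3 244.1] [0, 231, 28, 32, 628]
wrist steel [ 65.9 278.8] [39, 277, 55, 6, 235]
wrist steel [251.6 279.2] [210, 277, 84, 7, 431]
wrist steel [266.5 373.2] [188, 362, 157, 22, 3018]
```

View pics/c3.png

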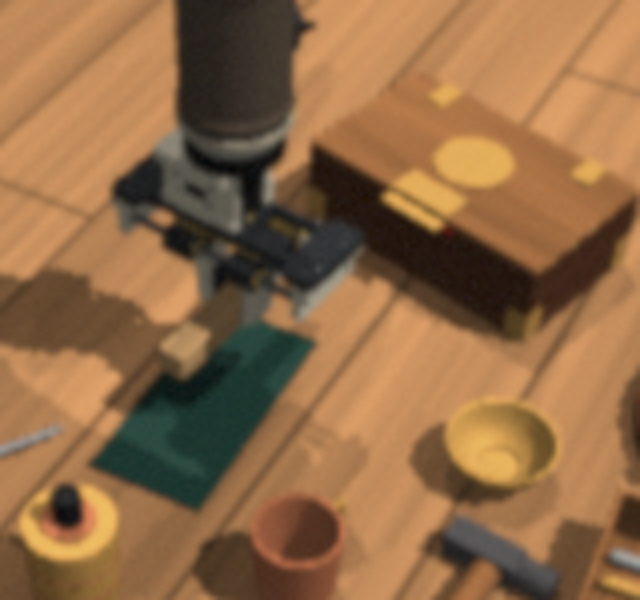

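Blade held level in the grip, handle end at (185,350) in the crop; chest lid still shut, with the tongue at (420,205). Next: line the tip up in front of the tongue.

```bash
python3 - <<'E'
from lib import *
np.set_printoptions(precision=2,suppress=True)
im=cv2.imread("pics/w2.png");P=camera_params("wrist");e=state()["eef_pos"];r=Rt()
m=np.abs(im.astype(int)-im.astype(int).mean(2,keepdims=True)).max(2)<18
m&=im.max(2)>110
l=cv2.connectedComponents(m.astype(np.uint8))[1];b=l==l[100,256]
for v in (39,41,44,60,80,100,120):
    u=np.where(b[v])[0];x=onz("wrist",(u.mean(),v),e[2]+2.8,P)
    w=np.linalg.norm(onz("wrist",(u.max()+.5,v),e[2]+2.8,P)-onz("wrist",(u.min()-.5,v),e[2]+2.8,P))
    print(v,u.min(),u.max(),w,r.inv().apply(x-e))
tip=np.array([102,-.3,-1.5]);a=np.array([.236,.972,0]);D=down(np.radians(75.8))
tg=np.array([531,150,0])
for d,z in((-22,69),(25,69)):
    X=tg+a*d;X[2]=z;print(d,X-D.apply(tip))
p=tg+a*-22;p[2]=69
plan([(p-D.apply(tip),D,-1)])
E
```

```text
39 232 280 21.88831751749856 [103.58  -0.55  -2.83]
41 232 280 21.9272616694129 [102.76  -0.55  -2.83]
44 232 280 21.985938443300867 [101.54  -0.56  -2.83]
60 232 280 22.30426198982135 [94.9  -0.57 -2.83]
80 233 279 21.788210400218137 [86.32 -0.59 -2.82]
100 233 279 22.197346928082354 [77.42 -0.61 -2.82]
120 234 279 22.140596223031974 [68.19 -0.39 -2.82]
-22 [501.08  29.66  67.5 ]
25 [512.17  75.34  67.5 ]
2 [0.446, 0.404, 0.014] [-0.001, 0.0, 0.133] -1
 ->  [501.1  29.7  67.5]
```

>>> apply_moves(
  plan=[
    [[0.2,0.2,0.01],[0,0,0.08],-1],
    [[0.43,0.4,0.01],[0,0,0.133],-1],
    [[0.43,0.4,0.01],[0,0,0.133],-1],
    [[0.43,0.4,0.01],[0,0,0.133],-1],
    [[0.43,0.4,0.01],[0,0,0.133],-1],
  ],
)

```text
time_s: 5.77
eef_pos: [500.2, 27.7, 67.9]
tool_rot: [-0.0, 0.789, 0.614, -0.001]
wrist_force: [-0.3, 0.6, -2.5]
grip_width: 0.28
gripper_force: 29.9
```

```bash
python3 - <<'E'
from lib import *
np.set_printoptions(precision=2,suppress=True)
s=state();print(s["eef_pos"],s["wrist_force"],np.degrees(np.arctan2(*Rt().as_matrix()[[1,0],0])))
P=camera_params("wrist");im=read_camera("wrist")[:,:,::-1];cv2.imwrite("pics/w3.png",im)
h=cv2.cvtColor(im,cv2.COLOR_BGR2HSV)
g=(h[...,0]>18)&(h[...,0]<32)&(h[...,1]>110)&(h[...,2]>130)
for c,b in blobs(g,100):print(c,b)
E
```

```text
[500.24  27.71  67.89] [-0.34  0.64 -2.48] 75.8300818248512
[502.1 202.8] [490, 163, 22, 69, 1134]
[204.9 282.5] [203, 262, 5, 41, 141]
```

View pics/w3.png

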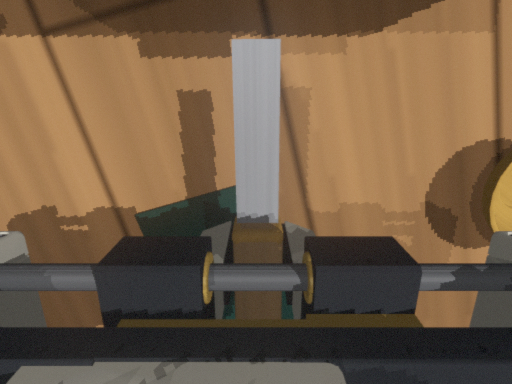

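The blade is straight in the grip (232-281 columns), its tip just short of the chest at the top edge. I'll insert along tool x, then lift.

>>> apply_moves(
  plan=[
    [[0.1,0,0],[0,0,0],-1],
    [[0.2,0,0],[0,0,0],-1],
    [[0.3,0,0],[0,0,0],-1],
    [[0.4,0,0],[0,0,0],-1],
    [[0.48,0,0],[0,0,0],-1],
    [[0.48,0,0],[0,0,0],-1],
    [[0.48,0,0],[0,0,0],-1],
  ],
)

```text
time_s: 6.4
eef_pos: [513.0, 75.3, 68.7]
tool_rot: [0.0, 0.789, 0.615, -0.0]
wrist_force: [0.4, -0.2, -1.2]
grip_width: 0.28
gripper_force: 29.9
```

>>> apply_moves(
  plan=[
    [[0,0,-0.05],[0,0,0],-1],
    [[0,0,-0.1],[0,0,0],-1],
    [[0,0,-0.14],[0,0,0],-1],
    [[0,0,-0.18],[0,0,0],-1],
    [[0,0,-0.2],[0,0,0],-1],
    [[0,0,-0.2],[0,0,0],-1],
    [[0,0,-0.2],[0,0,0],-1],
  ],
)

```text
time_s: 6.98
eef_pos: [513.1, 74.4, 89.0]
tool_rot: [0.0, 0.789, 0.614, 0.0]
wrist_force: [0.5, -0.4, -1.9]
grip_width: 0.283
gripper_force: 29.9
```

```bash
python3 - <<'E'
from lib import *
np.set_printoptions(precision=2,suppress=True)
s=state();print(s["eef_pos"],s["wrist_force"],s["ft_torque"],np.degrees(np.arctan2(*Rt().as_matrix()[[1,0],0])))
im=read_camera("wrist")[:,:,::-1]
sc=read_camera("scene")[:,:,::-1];cv2.imwrite("pics/s4.png",sc)
a=cv2.resize(sc[80:230,210:370],(400,375),interpolation=cv2.INTER_CUBIC)
cv2.imwrite("pics/c4.png",np.hstack([a,cv2.resize(im,(400,300))[:375] if 0 else cv2.copyMakeBorder(cv2.resize(im,(400,300)),0,75,0,0,cv2.BORDER_CONSTANT)]))
E
```

```text
[513.05  74.43  88.95] [ 0.47 -0.43 -1.85] [-0.08  0.06  0.03] 75.77042583565834
```

View pics/c4.png

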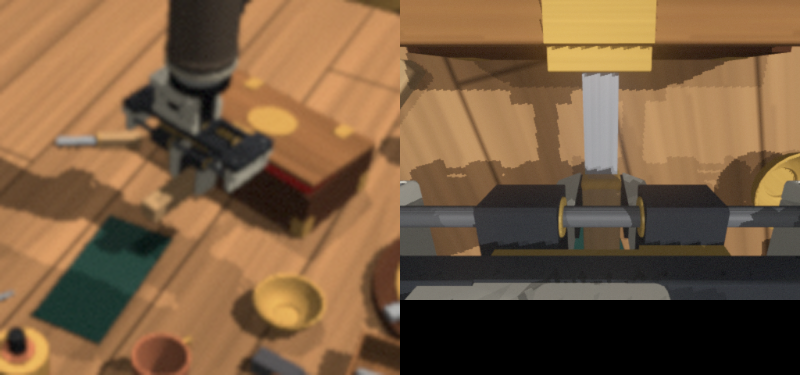

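The lid is ajar: a red slit shows at (285,178), and the blade sits centred under the tongue. I'll lift further and hold.

>>> apply_moves(
  plan=[
    [[0,0,-0.06],[0,0,0],-1],
    [[0,0,-0.12],[0,0,0],-1],
    [[0,0,-0.18],[0,0,0],-1],
    [[0,0,-0.24],[0,0,0],-1],
    [[0,0,-0.3],[0,0,0],-1],
    [[0,0,-0.3],[0,0,0],-1],
    [[0,0,-0.3],[0,0,0],-1],
    [[0,0,-0.3],[0,0,0],-1],
    [[0,0,-0.3],[0,0,0],-1],
    [[0,0,-0.3],[0,0,0],-1],
  ],
)

```text
time_s: 7.92
eef_pos: [513.0, 74.5, 118.6]
tool_rot: [0.0, 0.789, 0.614, -0.0]
wrist_force: [-0.1, 0.3, -1.6]
grip_width: 0.283
gripper_force: 30.0
```

```bash
python3 - <<'E'
from lib import *
np.set_printoptions(precision=2,suppress=True)
s=state();print(s["eef_pos"],s["wrist_force"],s["grip_width"])
im=read_camera("wrist")[:,:,::-1];cv2.imwrite("pics/w5.png",im)
P=camera_params("wrist")
h=cv2.cvtColor(im,cv2.COLOR_BGR2HSV)
g=(h[...,0]>18)&(h[...,0]<32)&(h[...,1]>110)&(h[...,2]>150)
for c,b in blobs(g,100):print("gold",c,b)
m=np.abs(im.astype(int)-im.astype(int).mean(2,keepdims=True)).max(2)<18
m&=im.max(2)>110
for c,b in blobs(m,150):print("steel",c,b)
H=np.array([552.5+75*.236,234+75*.972,75.5]);a=np.array([.236,.972,0]);n=np.array([-.972,.236,0])
for th in (.2,.25,.3,.35,.4,.45): # tongue outer edge upper corners
    X=H-a*164*np.cos(th)+[0,0,164*np.sin(th)]
    print(th,proj("wrist",X+30*n,P),proj("wrist",X-30*n,P))
E
```

```text
[512.97  74.54 118.62] [-0.09  0.25 -1.62] 0.2828545772802981
gold [254.6  16. ] [182, 0, 146, 33, 4803]
gold [254.7  55.3] [186, 39, 139, 33, 4475]
gold [465.1 227.7] [433, 183, 79, 80, 3623]
gold [204.8 282.4] [203, 262, 4, 40, 126]
steel [256.9 146.7] [232, 77, 49, 147, 6231]
steel [ 11.9 245.7] [0, 231, 29, 32, 733]
steel [ 72.2 279.7] [52, 275, 42, 11, 347]
steel [256.9 279.6] [215, 275, 85, 12, 726]
steel [432.8 279.9] [421, 275, 26, 12, 243]
steel [182.1 373.2] [7, 362, 339, 22, 6570]
0.2 [199.11  98.14] [315.89  96.83]
0.25 [195.76  94.32] [319.1   92.93]
0.3 [191.99  89.14] [322.7   87.65]
0.35 [187.73  82.36] [326.74  80.76]
0.4 [182.9   73.67] [331.31  71.94]
0.45 [177.39  62.68] [336.5   60.81]
```

Lid at about 0.35 rad on the blade, going by the tongue's width in the wrist picture, with the fingers clear. I'll swing it up in an arc with the tip about 140 mm from the hinge.

>>> apply_moves(
  plan=[
    [[0.07,0,-0.09],[0,0,0],-1],
    [[0.13,0,-0.21],[0,0,0],-1],
    [[0.205,0,-0.33],[0,0,0],-1],
    [[0.29,0,-0.44],[0,0,0],-1],
    [[0.385,0,-0.545],[0,0,0],-1],
    [[0.49,0,-0.64],[0,0,0],-1],
    [[0.6,0,-0.72],[0,0,0],-1],
    [[0.725,0,-0.79],[0,0,0],-1],
    [[0.85,0,-0.85],[0,0,0],-1],
    [[0.85,0,-0.85],[0,0,0],-1],
    [[0.85,0,-0.85],[0,0,0],-1],
  ],
)

```text
time_s: 8.88
eef_pos: [534.1, 158.5, 203.8]
tool_rot: [-0.0, 0.789, 0.615, 0.0]
wrist_force: [-0.4, -0.4, -2.0]
grip_width: 0.281
gripper_force: 30.0
```

>>> apply_moves(
  plan=[
    [[0.12,0,-0.05],[0,0,0],-1],
    [[0.24,0,-0.07],[0,0,0],-1],
    [[0.36,0,-0.08],[0,0,0],-1],
    [[0.5,0,-0.08],[0,0,0],-1],
    [[0.64,0,-0.07],[0,0,0],-1],
    [[0.76,0,-0.06],[0,0,0],-1],
    [[0.76,0,-0.06],[0,0,0],-1],
    [[0.76,0,-0.06],[0,0,0],-1],
    [[0.76,0,-0.06],[0,0,0],-1],
  ],
)

```text
time_s: 9.63
eef_pos: [552.3, 230.3, 209.5]
tool_rot: [0.0, 0.789, 0.614, -0.0]
wrist_force: [0.6, 0.2, -1.7]
grip_width: 0.285
gripper_force: 30.0
```

```bash
python3 - <<'E'
from lib import *
np.set_printoptions(precision=2,suppress=True)
s=state();print(s["eef_pos"],s["wrist_force"],s["grip_width"],s["q"])
im=read_camera("wrist")[:,:,::-1]
sc=read_camera("scene")[:,:,::-1];cv2.imwrite("pics/s6.png",sc)
a=cv2.resize(sc[40:230,190:390],(400,380),interpolation=cv2.INTER_CUBIC)
cv2.imwrite("pics/c6.png",np.hstack([a,cv2.copyMakeBorder(cv2.resize(im,(400,300)),0,80,0,0,cv2.BORDER_CONSTANT)]))
E
```

```text
[552.29 230.33 209.47] [ 0.56  0.24 -1.74] 0.28492697047873794 [-0.92  0.46  0.64  1.71 -0.31  1.07 -0.44]
```

View pics/c6.png

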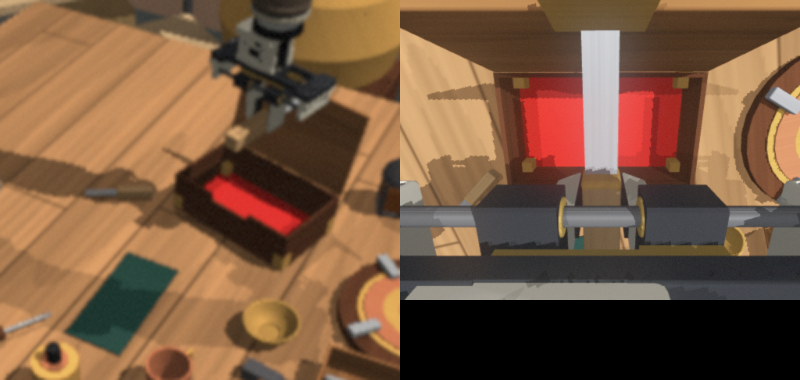

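The lid leans back past upright and the red floor is in view, so the chest is fully open. Now the blade goes back to its mat.

```bash
python3 - <<'E'
from lib import *
D=down(np.radians(83.8))
plan([((457,-22,180),D,-1),((457,-22,17),D,-1)])
E
```

```text
3 [-0.892, -0.101, 0.099] [-0.0, 0.0, -0.045] -1
3 [-0.886, -0.143, 0.1] [-0.0, 0.0, -0.045] -1
3 [-0.879, -0.185, 0.099] [-0.0, 0.0, -0.045] -1
 ->  [457. -22. 180.]
2 [0.0, -0.0, 0.815] [-0.0, 0.0, 0.0] -1
2 [0.0, -0.0, 0.815] [-0.0, 0.0, 0.0] -1
 ->  [457. -22.  17.]
```

>>> apply_moves(
  plan=[
    [[-0.3,-0.03,0.03],[0,0,-0.02],-1],
    [[-0.6,-0.07,0.07],[0,0,-0.045],-1],
    [[-0.89,-0.1,0.1],[0,0,-0.045],-1],
    [[-0.89,-0.1,0.1],[0,0,-0.045],-1],
  ],
)

```text
time_s: 10.07
eef_pos: [518.8, 139.7, 199.7]
tool_rot: [0.0, 0.777, 0.63, -0.001]
wrist_force: [0.7, -0.4, -1.1]
grip_width: 0.285
gripper_force: 30.0
```

>>> apply_moves(
  plan=[
    [[-0.3,-0.05,0.03],[0,0,-0.02],-1],
    [[-0.6,-0.1,0.07],[0,0,-0.045],-1],
    [[-0.89,-0.14,0.1],[0,0,-0.045],-1],
    [[-0.89,-0.14,0.1],[0,0,-0.045],-1],
  ],
)

```text
time_s: 10.4
eef_pos: [487.0, 56.0, 189.7]
tool_rot: [-0.0, 0.762, 0.648, -0.001]
wrist_force: [-1.9, -1.1, -1.3]
grip_width: 0.28
gripper_force: 30.0
```

>>> apply_moves(
  plan=[
    [[-0.3,-0.06,0.03],[0,0,-0.02],-1],
    [[-0.6,-0.12,0.07],[0,0,-0.045],-1],
    [[-0.88,-0.185,0.1],[0,0,-0.045],-1],
    [[-0.88,-0.185,0.1],[0,0,-0.045],-1],
    [[-0.88,-0.185,0.1],[0,0,-0.045],-1],
  ],
)

```text
time_s: 10.82
eef_pos: [457.1, -23.3, 180.0]
tool_rot: [-0.0, 0.745, 0.667, 0.0]
wrist_force: [0.8, -0.1, -1.7]
grip_width: 0.279
gripper_force: 30.0
```

>>> apply_moves(
  plan=[
    [[0,0,0.3],[0,0,0],-1],
    [[0,0,0.6],[0,0,0],-1],
    [[0,0,0.9],[0,0,0],-1],
    [[0,0,0.9],[0,0,0],-1],
    [[0,0,0.9],[0,0,0],-1],
  ],
)

```text
time_s: 11.23
eef_pos: [457.1, -21.3, 89.3]
tool_rot: [-0.001, 0.744, 0.668, -0.001]
wrist_force: [0.1, -0.0, -0.7]
grip_width: 0.281
gripper_force: 30.0
```

```bash
python3 - <<'E'
from lib import *
np.set_printoptions(precision=2,suppress=True)
s=state();print(s["time_s"],s["eef_pos"],s["wrist_force"],s["grip_width"],np.degrees(np.arctan2(*Rt().as_matrix()[[1,0],0])))
P=camera_params("wrist");im=read_camera("wrist")[:,:,::-1];cv2.imwrite("pics/w7.png",im)
h=cv2.cvtColor(im,cv2.COLOR_BGR2HSV);e=s["eef_pos"];r=Rt()
m=np.abs(im.astype(int)-im.astype(int).mean(2,keepdims=True)).max(2)<18
m&=im.max(2)>110
l=cv2.connectedComponents(m.astype(np.uint8))[1];b=l==l[100,256]
for v in (np.where(b.any(1))[0].min()+1,60,100):
    u=np.where(b[v])[0];x=onz("wrist",(u.mean(),v),e[2]+2.8,P)
    print(v,u.min(),u.max(),r.inv().apply(x-e))
E
```

```text
11.2333 [457.12 -21.29  89.31] [ 0.1  -0.04 -0.75] 0.28107011131404974 83.88289275489679
40 232 280 [103.18  -0.55  -2.82]
60 232 280 [94.91 -0.57 -2.82]
100 234 279 [77.44 -0.38 -2.81]
```

>>> apply_moves(
  plan=[
    [[0,0,0.3],[0,0,0],-1],
    [[0,0,0.55],[0,0,0],-1],
    [[0,0,0.69],[0,0,0],-1],
    [[0,0,0.73],[0,0,0],-1],
    [[0,0,0.73],[0,0,0],-1],
    [[0,0,0.73],[0,0,0],0.5],
    [[0,0,0.73],[0,0,0],0.5],
    [[0,0,0.73],[0,0,0],0.5],
    [[0,0,0.73],[0,0,0],0.5],
    [[0,0,0.73],[0,0,0],0.5],
    [[0,0,0.73],[0,0,0],0.5],
    [[0,0,0.73],[0,0,0],0.5],
  ],
)

```text
time_s: 12.28
eef_pos: [457.7, -21.6, 16.9]
tool_rot: [0.0, 0.744, 0.668, 0.0]
wrist_force: [0.2, -0.2, 0.1]
grip_width: 0.726
gripper_force: 0.0
```

>>> apply_moves(
  plan=[
    [[0,0,-0.1],[0,0,0],0.5],
    [[0,0,-0.5],[0,0,0],0.5],
    [[0,0,-0.95],[0,0,0],0.5],
    [[0,0,-0.95],[0,0,0],0.5],
  ],
)

```text
time_s: 12.62
eef_pos: [460.4, -22.5, 117.2]
tool_rot: [0.002, 0.744, 0.668, 0.003]
wrist_force: [0.8, 0.7, -1.2]
grip_width: 0.752
gripper_force: 0.0
```

>>> apply_moves(
  plan=[
    [[-0.4,0,-0.4],[0,0,0],0.5],
    [[-0.8,0,-0.8],[0,0,0],0.5],
    [[-1,0,-0.9],[0,0,0],0.5],
    [[-1,0,-0.9],[0,0,0],0.5],
    [[-1,0,-0.9],[0,0,0],0.5],
  ],
)

```text
time_s: 13.03
eef_pos: [447.5, -124.3, 204.3]
tool_rot: [0.002, 0.746, 0.666, 0.002]
wrist_force: [0.4, 0.6, -0.4]
grip_width: 0.747
gripper_force: 0.0
```

```bash
python3 - <<'E'
from lib import *
np.set_printoptions(precision=2,suppress=True)
s=state();print(s["time_s"],s["eef_pos"],s["q"])
top=read_camera("top")[:,:,::-1];sc=read_camera("scene")[:,:,::-1];w=read_camera("wrist")[:,:,::-1]
for n,i in(("t8",top),("s8",sc),("w8",w)):cv2.imwrite(f"pics/{n}.png",i)
cv2.imwrite("pics/c8.png",np.hstack([cv2.resize(top,(400,300)),cv2.resize(sc,(400,300))]))
for n,im,box in(("top",top,(280,110,430,240)),("scene",sc,(150,190,280,300))):
    m=np.zeros(im.shape[:2],bool);x0,y0,x1,y1=box
    m[y0:y1,x0:x1]=(im.max(2)<60)[y0:y1,x0:x1]
    for c,b in blobs(m,12): print(n,c,b,onz(n,c,100))
E
```

```text
13.0333 [ 447.51 -124.31  204.29] [-0.46  0.23  0.75  2.04 -0.19  0.94  0.28]
top [358.6 148.4] [355, 146, 7, 6, 27] [ 612.52 -332.11  100.  ]
top [400.6 206.8] [396, 204, 10, 7, 52] [ 468.33 -424.35  100.  ]
scene [239.2 195.9] [236, 192, 9, 9, 23] [ 488.98 -175.44  100.  ]
scene [216.  216.3] [213, 212, 7, 9, 53] [ 474.29 -271.2   100.  ]
scene [246.8 255.5] [243, 251, 8, 10, 61] [ 613.21 -335.95  100.  ]
scene [179.1 259.5] [176, 255, 7, 10, 56] [ 473.67 -431.31  100.  ]
```

View pics/c8.png

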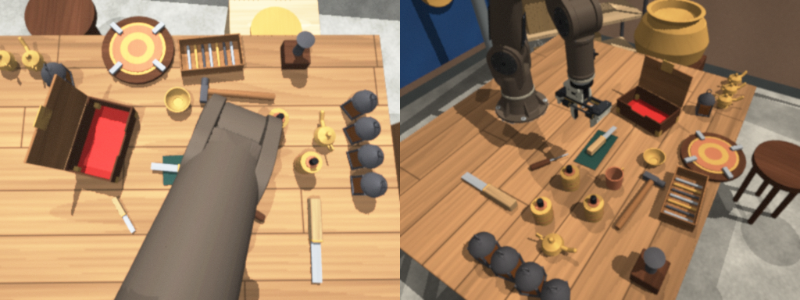

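Both views: the chest is open with its lid leaning back, the blade is on the mat (590,145 in the right half), and the three knobbed jars are where they were. Next, triangulate the knobs.

```bash
python3 - <<'E'
from lib import *
np.set_printoptions(precision=1,suppress=True)
for a,b in(((334.,206.4),(216.1,216.2)),((357.7,149.7),(247.1,255.6)),((400.9,206.7),(179,259.5))):print(tri(a,"top",b,"scene"))
t=cv2.imread("pics/top0.png");h=cv2.cvtColor(t,cv2.COLOR_BGR2HSV)
g=(h[...,0]>17)&(h[...,0]<32)&(h[...,1]>120)&(h[...,2]>150)
m=np.zeros_like(g);m[130:230,300:430]=g[130:230,300:430]
for c,b in blobs(m,100):print(c,b,onz("top",(b[0]+b[2]/2-.5,b[1]+b[3]/2-.5),78))
D=down(np.radians(76.4))
plan([((472,-268,190),D,.5),((472,-268,92),D,.5)])
E
```

```text
(array([ 471.1, -267.1,   94. ]), np.float64(0.01242900186332024))
(array([ 611.4, -331.9,   92.7]), np.float64(0.12063332794352728))
(array([ 469.4, -428.3,   92.4]), np.float64(0.01861998388802071))
[355.2 151.4] [342, 139, 28, 26, 360] [ 610.8 -330.7   78. ]
[415.6 170. ] [402, 141, 28, 51, 602] [ 572.7 -478.4   78. ]
[331.8 207.3] [318, 194, 29, 28, 382] [ 470.3 -265.7   78. ]
[397.4 207.2] [384, 194, 29, 28, 381] [ 469.1 -427.1   78. ]
2 [-0.723, 0.205, 0.055] [-0.001, -0.0, 0.063] 0.5
2 [-0.707, 0.252, 0.055] [-0.0, -0.001, 0.062] 0.5
 ->  [ 472. -268.  190.]
3 [0.0, 0.0, 0.98] [-0.0, 0.0, 0.0] 0.5
 ->  [ 472. -268.   92.]
```

>>> apply_moves(
  plan=[
    [[-0.35,0.1,0.03],[0,0,0.04],0.3],
    [[-0.72,0.2,0.05],[0,0,0.06],0.3],
    [[-0.72,0.2,0.05],[0,0,0.06],0.3],
    [[-0.72,0.2,0.05],[0,0,0.06],0.3],
  ],
)

```text
time_s: 13.52
eef_pos: [458.6, -195.7, 195.5]
tool_rot: [-0.001, 0.765, 0.644, -0.001]
wrist_force: [-0.3, 1.5, 0.7]
grip_width: 0.655
gripper_force: 0.0
```

>>> apply_moves(
  plan=[
    [[-0.35,0.12,0.03],[0,0,0.04],0.3],
    [[-0.7,0.25,0.05],[0,0,0.06],0.3],
    [[-0.7,0.25,0.05],[0,0,0.06],0.3],
    [[-0.7,0.25,0.05],[0,0,0.06],0.3],
    [[-0.7,0.25,0.05],[0,0,0.06],0.3],
  ],
)

```text
time_s: 13.93
eef_pos: [471.9, -266.0, 190.6]
tool_rot: [-0.001, 0.784, 0.621, -0.0]
wrist_force: [-0.4, 0.9, 0.2]
grip_width: 0.65
gripper_force: 0.0
```

```bash
python3 - <<'E'
from lib import *
np.set_printoptions(precision=1,suppress=True)
s=state();print(s["eef_pos"],s["grip_width"])
w=read_camera("wrist")[:,:,::-1];cv2.imwrite("pics/w9.png",w);sc=read_camera("scene")[:,:,::-1]
print("knob proj",proj("wrist",(471,-267,111)),proj("wrist",(471,-267,81)))
m=np.zeros(sc.shape[:2],bool);m[190:300,150:280]=(sc.max(2)<60)[190:300,150:280]
for c,b in blobs(m,12): print(c,b)
plan([((471,-267,93),down(np.radians(76.4)),.3)])
E
```

```text
[ 471.9 -266.   190.6] 0.6498348143893189
knob proj [256.7 200. ] [256.9 189.1]
[221.7 191.1] [212, 190, 20, 4, 56]
[172.  213.7] [168, 210, 9, 8, 43]
[216.  216.3] [213, 212, 7, 9, 53]
[247.  255.5] [244, 251, 7, 10, 59]
[179.  259.5] [176, 255, 7, 10, 55]
3 [-0.017, -0.008, 0.981] [-0.001, -0.001, 0.008] 0.3
 ->  [ 471. -267.   93.]
```

View pics/w9.png

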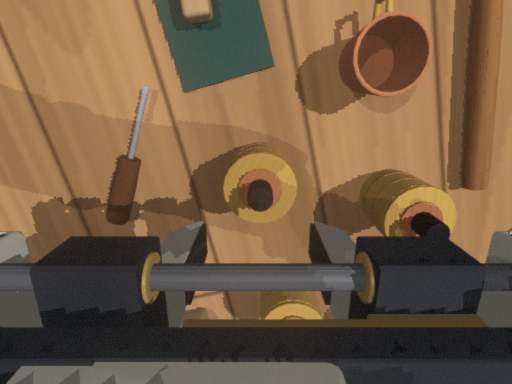

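The wrist view shows the knob at about (260,195), predicted (257,195), so I'll nudge tool y +2 mm, then descend and grip.

>>> apply_moves(
  plan=[
    [[-0.02,0.02,0.35],[0,0,0.01],0.3],
    [[-0.02,0.02,0.7],[0,0,0.01],0.3],
    [[-0.02,0.02,0.98],[0,0,0.01],0.3],
    [[-0.02,0.02,0.98],[0,0,0.01],0.3],
    [[-0.02,0.02,0.98],[0,0,0.01],0.3],
    [[-0.02,0.02,0.98],[0,0,0.01],-1],
    [[-0.02,0.02,0.98],[0,0,0.01],-1],
    [[-0.02,0.02,0.98],[0,0,0.01],-1],
    [[-0.02,0.02,0.98],[0,0,0.01],-1],
    [[-0.02,0.02,0.98],[0,0,0.01],-1],
    [[-0.02,0.02,0.98],[0,0,0.01],-1],
    [[-0.02,0.02,0.98],[0,0,0.01],-1],
  ],
)

```text
time_s: 15.03
eef_pos: [473.6, -270.4, 93.9]
tool_rot: [0.0, 0.788, 0.616, 0.0]
wrist_force: [-0.1, 0.4, 1.9]
grip_width: 0.229
gripper_force: 30.0
```

>>> apply_moves(
  plan=[
    [[0,0,0],[0,0,0],-1],
    [[0,0,0],[0,0,0],-1],
    [[0,0,0],[0,0,0],-1],
    [[0,0,0],[0,0,0],-1],
    [[0,0,-0.1],[0,0,0],-1],
    [[0,0,-0.2],[0,0,0],-1],
    [[0,0,-0.5],[0,0,0],-1],
    [[0,0,-0.95],[0,0,0],-1],
    [[0,0,-0.95],[0,0,0],-1],
    [[0,0,-0.95],[0,0,0],-1],
  ],
)

```text
time_s: 15.87
eef_pos: [475.0, -271.7, 191.9]
tool_rot: [0.002, 0.788, 0.616, 0.002]
wrist_force: [0.9, -0.7, -1.7]
grip_width: 0.23
gripper_force: 30.0
```

```bash
python3 - <<'E'
from lib import *
np.set_printoptions(precision=1,suppress=True)
s=state();print(s["eef_pos"],s["grip_width"],s["wrist_force"])
C=np.array([552.5,234,0]);ax=np.array([.236,.972,0]);ay=np.array([-.972,.236,0]);D=down(np.radians(76.4))
q=C-74*ay
print(q,"y=0:",C,"y=74",C+74*ay)
plan([((q[0],q[1],200),D,-1),((q[0],q[1],32),D,-1)])
E
```

```text
[ 475.  -271.7  191.9] 0.22969864038971152 [ 0.9 -0.7 -1.7]
[624.4 216.5   0. ] y=0: [552.5 234.    0. ] y=74 [480.6 251.5   0. ]
3 [0.85, 0.046, -0.014] [0.001, 0.0, -0.001] -1
3 [0.849, 0.047, -0.014] [0.001, 0.0, -0.001] -1
3 [0.85, 0.048, -0.013] [0.001, 0.0, -0.001] -1
3 [0.85, 0.048, -0.014] [0.001, 0.0, -0.001] -1
3 [0.849, 0.05, -0.014] [0.001, 0.0, -0.001] -1
3 [0.849, 0.05, -0.014] [0.0, 0.001, -0.0] -1
 ->  [624.4 216.5 200. ]
3 [-0.0, -0.0, 0.84] [0.0, -0.0, -0.0] -1
3 [-0.0, -0.001, 0.84] [0.0, -0.0, -0.0] -1
 ->  [624.4 216.6  32. ]
```

Lid gripped (opening 21 mm). Carrying it to the chest at chest y = -74.

>>> apply_moves(
  plan=[
    [[0.28,0.02,-0.01],[0,0,0],-1],
    [[0.57,0.03,-0.01],[0,0,0],-1],
    [[0.85,0.05,-0.01],[0,0,0],-1],
    [[0.85,0.05,-0.01],[0,0,0],-1],
  ],
)

```text
time_s: 16.2
eef_pos: [500.3, -182.7, 188.3]
tool_rot: [-0.002, 0.785, 0.619, 0.0]
wrist_force: [1.0, 1.6, -1.2]
grip_width: 0.232
gripper_force: 30.0
```

>>> apply_moves(
  plan=[
    [[0.28,0.02,-0.01],[0,0,0],-1],
    [[0.57,0.03,-0.01],[0,0,0],-1],
    [[0.85,0.05,-0.01],[0,0,0],-1],
    [[0.85,0.05,-0.01],[0,0,0],-1],
  ],
)

```text
time_s: 16.53
eef_pos: [525.4, -101.3, 189.4]
tool_rot: [-0.002, 0.785, 0.619, 0.0]
wrist_force: [0.5, 0.8, -1.6]
grip_width: 0.23
gripper_force: 30.0
```

>>> apply_moves(
  plan=[
    [[0.28,0.02,-0.01],[0,0,0],-1],
    [[0.57,0.03,-0.01],[0,0,0],-1],
    [[0.85,0.05,-0.01],[0,0,0],-1],
    [[0.85,0.05,-0.01],[0,0,0],-1],
  ],
)

```text
time_s: 16.87
eef_pos: [550.5, -20.0, 190.4]
tool_rot: [-0.001, 0.785, 0.619, 0.0]
wrist_force: [0.2, 0.9, -1.4]
grip_width: 0.232
gripper_force: 30.0
```

>>> apply_moves(
  plan=[
    [[0.28,0.02,-0.01],[0,0,0],-1],
    [[0.57,0.03,-0.01],[0,0,0],-1],
    [[0.85,0.05,-0.01],[0,0,0],-1],
    [[0.85,0.05,-0.01],[0,0,0],-1],
  ],
)

```text
time_s: 17.2
eef_pos: [575.5, 61.5, 191.4]
tool_rot: [-0.001, 0.785, 0.619, 0.0]
wrist_force: [-0.3, 0.8, -0.3]
grip_width: 0.234
gripper_force: 30.0
```

>>> apply_moves(
  plan=[
    [[0.28,0.02,-0.01],[0,0,0],-1],
    [[0.57,0.03,-0.01],[0,0,0],-1],
    [[0.85,0.05,-0.01],[0,0,0],-1],
    [[0.85,0.05,-0.01],[0,0,0],-1],
  ],
)

```text
time_s: 17.53
eef_pos: [600.4, 142.9, 192.2]
tool_rot: [-0.001, 0.785, 0.619, 0.0]
wrist_force: [-0.0, 1.8, -2.0]
grip_width: 0.228
gripper_force: 30.0
```

>>> apply_moves(
  plan=[
    [[0.28,0.02,-0.01],[0,0,0],-1],
    [[0.57,0.03,-0.01],[0,0,0],-1],
    [[0.85,0.05,-0.01],[0,0,0],-1],
    [[0.85,0.05,-0.01],[0,0,0],-1],
    [[0.85,0.05,-0.01],[0,0,0],-1],
  ],
)

```text
time_s: 17.95
eef_pos: [624.8, 218.8, 193.3]
tool_rot: [-0.0, 0.786, 0.618, -0.001]
wrist_force: [-0.7, -0.3, -1.0]
grip_width: 0.235
gripper_force: 30.0
```

```bash
python3 - <<'E'
from lib import *
np.set_printoptions(precision=1,suppress=True)
s=state();print(s["time_s"],s["eef_pos"],s["grip_width"],s["wrist_force"],s["q"])
w=read_camera("wrist")[:,:,::-1];cv2.imwrite("pics/w10.png",w)
h=cv2.cvtColor(w,cv2.COLOR_BGR2HSV)
red=((h[...,0]<5)|(h[...,0]>175))&(h[...,1]>200)&(h[...,2]>90)
C=np.array([552.5,234,0]);ax=np.array([.236,.972,0]);ay=np.array([-.972,.236,0])
for c,b in blobs(red,100):print("red",c,b,[onz("wrist",p,8)-C for p in ((b[0],b[1]),(b[0]+b[2],b[1]))])
print([proj("wrist",C+ax*sx*69+ay*sy*119+[0,0,8]) for sx in(1,-1) for sy in(-1,1)])
plan([((624.4,216.5,33),down(np.radians(76.4)),-1)])
E
```

```text
17.95 [624.8 218.8 193.3] 0.23469111835284268 [-0.7 -0.3 -1. ] [-0.8  0.6  0.7  1.6 -0.4  1.1 -0.3]
red [137.4 170.4] [83, 106, 127, 117, 4662] [array([-95.3,  95.1,   8. ]), array([38.5, 62. ,  8. ])]
red [223.9 117.6] [206, 107, 38, 21, 261] [array([33.9, 62.1,  8. ]), array([74. , 52.2,  8. ])]
[array([298.9, 105.9]), array([ 79.5, 106.9]), array([294.8, 223.3]), array([ 99.8, 223.9])]
2 [-0.001, -0.001, 0.803] [-0.0, 0.001, -0.002] -1
2 [-0.002, -0.002, 0.804] [-0.001, 0.001, -0.002] -1
 ->  [624.3 216.5  33. ]
```

View pics/w10.png

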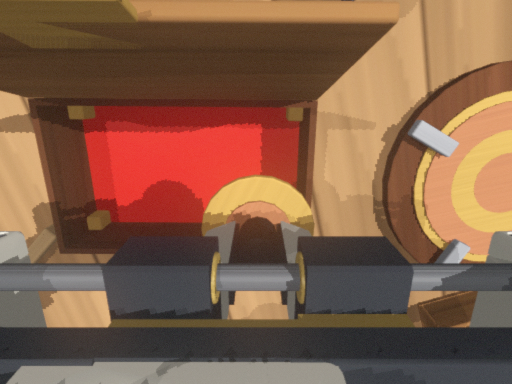

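The chest floor edges are where predicted (red from 83 to 300, row 106), and the lid is held level at (258,215). Lowering it.

>>> apply_moves(
  plan=[
    [[0,0,0.3],[0,0,0],-1],
    [[0,0,0.6],[0,0,0],-1],
    [[0,0,0.8],[0,0,0],-1],
    [[0,0,0.8],[0,0,0],-1],
  ],
)

```text
time_s: 18.33
eef_pos: [622.2, 214.9, 110.3]
tool_rot: [-0.001, 0.788, 0.616, -0.004]
wrist_force: [-0.8, -0.6, -1.7]
grip_width: 0.23
gripper_force: 30.0
```

>>> apply_moves(
  plan=[
    [[0,0,0.3],[0,0,0],-1],
    [[0,0,0.55],[0,0,0],-1],
    [[0,0,0.7],[0,0,0],-1],
    [[0,0,0.76],[0,0,0],-1],
    [[0,0,0.79],[0,0,0],-1],
    [[0,0,0.79],[0,0,0],-1],
    [[0,0,0.79],[0,0,0],-1],
  ],
)

```text
time_s: 18.92
eef_pos: [626.3, 217.1, 37.3]
tool_rot: [0.0, 0.788, 0.616, 0.001]
wrist_force: [0.0, 0.0, -1.0]
grip_width: 0.234
gripper_force: 30.0
```

>>> apply_moves(
  plan=[
    [[0,0,0.03],[0,0,0],-1],
    [[0,0,0.04],[0,0,0],-1],
    [[0,0,0.04],[0,0,0],-1],
    [[0,0,0.04],[0,0,0],-0.2],
    [[0,0,0.04],[0,0,0],-0.2],
    [[0,0,0.04],[0,0,0],-0.2],
    [[0,0,0.04],[0,0,0],-0.2],
    [[0,0,0.04],[0,0,0],-0.2],
    [[0,0,0.02],[0,0,0],-0.2],
    [[0,0,-0.2],[0,0,0],-0.2],
    [[0,0,-0.6],[0,0,0],-0.2],
    [[0,0,-1],[0,0,0],-0.2],
  ],
)

```text
time_s: 19.92
eef_pos: [624.2, 216.9, 135.8]
tool_rot: [-0.0, 0.788, 0.616, -0.002]
wrist_force: [0.6, 0.9, 0.8]
grip_width: 0.398
gripper_force: 0.0
```

>>> apply_moves(
  plan=[
    [[0,0,-0.3],[0,0,0],0.2],
    [[0,0,-0.6],[0,0,0],0.2],
    [[0,0,-0.6],[0,0,0],0.2],
    [[0,0,-0.6],[0,0,0],0.2],
  ],
)

```text
time_s: 20.25
eef_pos: [626.4, 217.5, 197.8]
tool_rot: [0.0, 0.788, 0.616, 0.002]
wrist_force: [-0.0, -0.7, -1.2]
grip_width: 0.588
gripper_force: 0.0
```

```bash
python3 - <<'E'
from lib import *
np.set_printoptions(precision=1,suppress=True)
s=state();print(s["time_s"],s["eef_pos"],s["grip_width"],s["wrist_force"])
w=read_camera("wrist")[:,:,::-1];cv2.imwrite("pics/w11.png",w);sc=read_camera("scene")[:,:,::-1];top=read_camera("top")[:,:,::-1]
cv2.imwrite("pics/s11.png",sc);cv2.imwrite("pics/t11.png",top)
for n,im,box in(("top",top,(280,110,430,240)),("scene",sc,(150,190,280,300))):
    m=np.zeros(im.shape[:2],bool);x0,y0,x1,y1=box
    m[y0:y1,x0:x1]=(im.max(2)<60)[y0:y1,x0:x1]
    for c,b in blobs(m,12): print(n,c,b,onz(n,c,93))
m=np.zeros(w.shape[:2],bool);m[60:230,60:420]=(w.max(2)<45)[60:230,60:420]
for c,b in blobs(m,80): print("wrist",c,b,onz("wrist",c,50))
print(proj("wrist",(626,217,50)),proj("wrist",(626,217,20)))
plan([((612.5,-332,195),down(np.radians(76.4)),.3)])
E
```

```text
20.25 [626.4 217.5 197.8] 0.5881291519842337 [-0.  -0.7 -1.2]
top [354.6 151.7] [351, 148, 8, 8, 46] [ 606.2 -323.9   93. ]
top [400.7 206.7] [396, 204, 10, 7, 54] [ 469.4 -427.5   93. ]
scene [237.7 194.9] [232, 190, 14, 11, 52] [ 479.5 -169.2   93. ]
scene [257.4 195.2] [247, 190, 21, 12, 148] [ 529.6 -141.2   93. ]
scene [246.9 252.5] [244, 248, 7, 10, 53] [ 606.2 -324.4   93. ]
scene [179.  259.4] [176, 255, 7, 10, 59] [ 469.5 -428.3   93. ]
[259.5 177.3] [259.5 170.3]
3 [-0.894, 0.201, -0.0] [-0.0, 0.0, -0.001] 0.3
3 [-0.893, 0.2, -0.001] [-0.001, 0.0, -0.001] 0.3
3 [-0.894, 0.198, 0.0] [0.0, 0.0, -0.001] 0.3
3 [-0.894, 0.198, -0.0] [-0.0, 0.001, -0.0] 0.3
3 [-0.894, 0.198, -0.001] [-0.0, -0.0, -0.001] 0.3
3 [-0.895, 0.197, -0.001] [-0.001, -0.0, -0.001] 0.3
 ->  [ 612.5 -332.   195. ]
```

Jar B has shifted to (606,-324); both cameras agree at z = 93. I'll check the placed lid numerically.

```bash
python3 - <<'E'
from lib import *
np.set_printoptions(precision=1,suppress=True)
w=cv2.imread("pics/w11.png");h=cv2.cvtColor(w,cv2.COLOR_BGR2HSV)
g=(h[...,0]>17)&(h[...,0]<32)&(h[...,1]>110)&(h[...,2]>110)
m=np.zeros_like(g);m[90:235,90:330]=g[90:235,90:330]
for c,b in blobs(m,80):
    print("gold",c,b,[onz("wrist",(u,v),20) for u,v in((b[0],c[1]),(b[0]+b[2],c[1]))])
C=np.array([626,217,20]);print("expected disc",proj("wrist",C),[proj("wrist",C+34*np.array(d)) for d in((-.972,.236,0),(.972,-.236,0),(.236,.972,0),(-.236,-.972,0))])
for v in range(150,200,6):print(v,[w[v,u].tolist() for u in range(247,275,6)])
plan([((606.5,-324.5,195),down(np.radians(76.4)),.3)])
E
```

```text
gold [292.5 112. ] [285, 107, 14, 13, 83] [array([667.2, 271.8,  20. ]), array([681.5, 268.2,  20. ])]
gold [257. 165.] [228, 139, 59, 57, 1469] [array([593.6, 231.2,  20. ]), array([657.1, 215.5,  20. ])]
expected disc [259.5 170.3] [array([229. , 170.4]), array([290. , 170.2]), array([259.3, 139.7]), array([259.6, 199.1])]
150 [[108, 191, 234], [104, 189, 230], [106, 190, 232], [75, 144, 187], [64, 124, 164]]
156 [[109, 151, 223], [108, 151, 222], [110, 152, 222], [106, 150, 222], [64, 123, 163]]
162 [[104, 148, 220], [34, 49, 98], [37, 51, 94], [107, 149, 220], [66, 95, 154]]
168 [[56, 78, 135], [64, 68, 107], [60, 65, 102], [43, 55, 93], [65, 94, 155]]
174 [[47, 61, 112], [51, 60, 101], [55, 62, 100], [53, 59, 95], [55, 80, 130]]
180 [[63, 92, 156], [58, 60, 104], [50, 55, 97], [64, 91, 145], [54, 98, 135]]
186 [[102, 187, 229], [98, 177, 222], [100, 179, 224], [66, 123, 165], [68, 123, 162]]
192 [[100, 187, 229], [102, 188, 229], [100, 186, 226], [73, 140, 182], [63, 114, 157]]
198 [[50, 64, 230], [51, 67, 230], [31, 46, 165], [29, 42, 133], [35, 42, 138]]
3 [-0.884, 0.188, -0.0] [-0.0, 0.0, -0.001] 0.3
3 [-0.884, 0.187, -0.001] [-0.001, 0.0, -0.001] 0.3
3 [-0.884, 0.186, 0.0] [0.0, 0.0, -0.001] 0.3
3 [-0.884, 0.186, -0.0] [-0.0, 0.001, -0.0] 0.3
3 [-0.885, 0.185, -0.001] [-0.0, -0.0, -0.001] 0.3
3 [-0.884, 0.184, -0.001] [-0.001, -0.0, -0.001] 0.3
 ->  [ 606.5 -324.5  195. ]
```

First lid lies flat at about (624,219). On to jar B.

>>> apply_moves(
  plan=[
    [[-0.44,0.09,0],[0,0,0],0.3],
    [[-0.88,0.19,0],[0,0,0],0.3],
    [[-0.88,0.19,0],[0,0,0],0.3],
  ],
)

```text
time_s: 20.65
eef_pos: [621.8, 118.1, 195.1]
tool_rot: [0.002, 0.79, 0.613, -0.002]
wrist_force: [0.3, -2.2, 2.6]
grip_width: 0.644
gripper_force: 0.0
```

>>> apply_moves(
  plan=[
    [[-0.44,0.09,0],[0,0,0],0.3],
    [[-0.88,0.19,0],[0,0,0],0.3],
    [[-0.88,0.19,0],[0,0,0],0.3],
  ],
)

```text
time_s: 20.9
eef_pos: [618.5, 27.9, 195.4]
tool_rot: [0.002, 0.79, 0.612, -0.002]
wrist_force: [0.3, -1.8, 0.7]
grip_width: 0.647
gripper_force: 0.0
```

>>> apply_moves(
  plan=[
    [[-0.44,0.09,0],[0,0,0],0.3],
    [[-0.88,0.19,0],[0,0,0],0.3],
    [[-0.88,0.19,0],[0,0,0],0.3],
  ],
)

```text
time_s: 21.15
eef_pos: [615.3, -61.8, 195.5]
tool_rot: [0.002, 0.79, 0.612, -0.002]
wrist_force: [-0.3, -0.9, 0.3]
grip_width: 0.65
gripper_force: 0.0
```

>>> apply_moves(
  plan=[
    [[-0.44,0.09,0],[0,0,0],0.3],
    [[-0.88,0.19,0],[0,0,0],0.3],
    [[-0.88,0.19,0],[0,0,0],0.3],
  ],
)

```text
time_s: 21.4
eef_pos: [612.1, -151.7, 195.5]
tool_rot: [0.002, 0.791, 0.612, -0.002]
wrist_force: [-0.0, -1.6, 0.8]
grip_width: 0.653
gripper_force: 0.0
```

>>> apply_moves(
  plan=[
    [[-0.44,0.09,0],[0,0,0],0.3],
    [[-0.88,0.19,0],[0,0,0],0.3],
    [[-0.88,0.19,0],[0,0,0],0.3],
  ],
)

```text
time_s: 21.65
eef_pos: [608.7, -241.5, 195.4]
tool_rot: [0.001, 0.79, 0.613, -0.002]
wrist_force: [-0.9, -0.6, 0.3]
grip_width: 0.647
gripper_force: 0.0
```

>>> apply_moves(
  plan=[
    [[-0.44,0.09,0],[0,0,0],0.3],
    [[-0.88,0.19,0],[0,0,0],0.3],
    [[-0.88,0.19,0],[0,0,0],0.3],
    [[-0.88,0.19,0],[0,0,0],0.3],
    [[-0.88,0.19,0],[0,0,0],0.3],
  ],
)

```text
time_s: 22.07
eef_pos: [608.2, -323.0, 194.6]
tool_rot: [-0.001, 0.788, 0.615, -0.0]
wrist_force: [-0.1, -0.2, 0.1]
grip_width: 0.652
gripper_force: 0.0
```

```bash
cat > look.py <<'E'
from lib import *
np.set_printoptions(precision=1,suppress=True)
def knobs():
    s=state();print(s["time_s"],s["eef_pos"],s["grip_width"])
    w=read_camera("wrist")[:,:,::-1];sc=read_camera("scene")[:,:,::-1];top=read_camera("top")[:,:,::-1]
    cv2.imwrite(f"pics/w_{s['time_s']:.0f}.png",w)
    for n,im,box in(("top",top,(280,110,430,240)),("scene",sc,(150,205,280,300))):
        m=np.zeros(im.shape[:2],bool);x0,y0,x1,y1=box
        m[y0:y1,x0:x1]=(im.max(2)<60)[y0:y1,x0:x1]
        for c,b in blobs(m,12): print(n,c,b,onz(n,c,93))
    return w
def disc(w,X):
    """fit brass disc ring around expected disc-top centre X in wrist view"""
    h=cv2.cvtColor(w,cv2.COLOR_BGR2HSV);g=(h[...,0]>17)&(h[...,0]<32)&(h[...,1]>110)&(h[...,2]>90)
    u,v=proj("wrist",X).astype(int);m=np.zeros_like(g);sl=np.s_[max(v-60,0):min(v+60,228),max(u-60,0):u+60];m[sl]=g[sl]
    for c,b in blobs(m,150):print("gold",c,b,"left/right",onz("wrist",(b[0]-.5,c[1]),X[2])[:2],onz("wrist",(b[0]+b[2]-.5,c[1]),X[2])[:2])
    print("expected",u,v)
E
python3 - <<'E'
from look import *
w=knobs();disc(w,np.array([606.5,-324.5,81]))
print(proj("wrist",(606.5,-324.5,111)))
plan([((606.5,-324.5,93),down(np.radians(76.4)),.3)])
E
```

```text
22.0667 [ 608.2 -323.   194.6] 0.6517286048043249
top [318.3 113.1] [311, 110, 18, 9, 87] [ 706.5 -238.1   93. ]
top [398.5 119.2] [386, 111, 26, 18, 101] [ 689.4 -438.4   93. ]
top [418.9 170. ] [397, 130, 33, 81, 859] [ 559.1 -478.8   93. ]
top [311.4 195. ] [280, 152, 68, 83, 362] [ 499.3 -214.    93. ]
scene [253.8 220.2] [219, 205, 61, 31, 704] [ 567.9 -225.7   93. ]
scene [268.6 208.5] [262, 205, 13, 9, 37] [ 582.5 -168.7   93. ]
scene [246.9 252.3] [244, 248, 7, 10, 55] [ 605.9 -323.9   93. ]
scene [178.9 259.6] [176, 255, 7, 10, 52] [ 469.7 -428.9   93. ]
gold [258.7 182.8] [222, 148, 73, 74, 2604] left/right [ 577.8 -309.5] [ 643.  -325.5]
expected 255 190
[255.4 201.7]
2 [-0.023, -0.009, 0.511] [-0.0, -0.001, -0.002] 0.3
2 [-0.023, -0.01, 0.51] [-0.001, -0.0, -0.001] 0.3
 ->  [ 606.5 -324.5   93. ]
```

>>> apply_moves(
  plan=[
    [[0,0,0.35],[0,0,0],0.3],
    [[0,0,0.7],[0,0,0],0.3],
    [[0,0,0.95],[0,0,0],0.3],
    [[0,0,1],[0,0,0],0.3],
    [[0,0,1],[0,0,0],0.3],
    [[0,0,1],[0,0,0],-1],
    [[0,0,1],[0,0,0],-1],
    [[0,0,1],[0,0,0],-1],
    [[0,0,1],[0,0,0],-1],
    [[0,0,1],[0,0,0],-1],
    [[0,0,1],[0,0,0],-1],
    [[0,0,1],[0,0,0],-1],
  ],
)

```text
time_s: 23.22
eef_pos: [609.1, -322.7, 96.2]
tool_rot: [0.0, 0.788, 0.616, 0.0]
wrist_force: [-0.9, 0.4, 2.7]
grip_width: 0.235
gripper_force: 30.0
```

>>> apply_moves(
  plan=[
    [[0,0,0],[0,0,0],-1],
    [[0,0,0],[0,0,0],-1],
    [[0,0,0],[0,0,0],-1],
    [[0,0,0],[0,0,0],-1],
    [[0,0,0],[0,0,0],-1],
    [[0,0,-0.1],[0,0,0],-1],
    [[0,0,-0.2],[0,0,0],-1],
    [[0,0,-0.5],[0,0,0],-1],
    [[0,0,-0.95],[0,0,0],-1],
    [[0,0,-0.95],[0,0,0],-1],
    [[0,0,-0.95],[0,0,0],-1],
  ],
)

```text
time_s: 24.13
eef_pos: [610.4, -324.1, 194.9]
tool_rot: [0.003, 0.788, 0.616, 0.001]
wrist_force: [0.3, -0.3, -1.7]
grip_width: 0.233
gripper_force: 30.0
```

```bash
python3 - <<'E'
from lib import *
np.set_printoptions(precision=1,suppress=True)
s=state();print(s["eef_pos"],s["grip_width"],s["wrist_force"])
plan([((552.5,234,198),down(np.radians(76.4)),-1)])
E
```

```text
[ 610.4 -324.1  194.9] 0.23277829674118786 [ 0.3 -0.3 -1.7]
3 [0.88, -0.317, -0.009] [0.001, 0.0, -0.001] -1
3 [0.88, -0.317, -0.008] [0.001, 0.0, -0.001] -1
3 [0.88, -0.316, -0.008] [0.001, 0.001, -0.001] -1
3 [0.881, -0.315, -0.006] [0.001, -0.0, -0.001] -1
3 [0.881, -0.313, -0.007] [0.001, 0.0, -0.001] -1
3 [0.881, -0.313, -0.006] [0.001, 0.0, -0.001] -1
 ->  [552.5 234.  198. ]
```

>>> apply_moves(
  plan=[
    [[0.3,-0.1,0],[0,0,0],-1],
    [[0.6,-0.21,0],[0,0,0],-1],
    [[0.88,-0.32,-0.01],[0,0,0],-1],
    [[0.88,-0.32,-0.01],[0,0,0],-1],
  ],
)

```text
time_s: 24.47
eef_pos: [599.4, -221.4, 190.2]
tool_rot: [-0.003, 0.785, 0.619, 0.001]
wrist_force: [1.1, 0.4, -1.7]
grip_width: 0.229
gripper_force: 30.0
```

>>> apply_moves(
  plan=[
    [[0.3,-0.1,0],[0,0,0],-1],
    [[0.6,-0.21,0],[0,0,0],-1],
    [[0.88,-0.32,-0.01],[0,0,0],-1],
    [[0.88,-0.32,-0.01],[0,0,0],-1],
  ],
)

```text
time_s: 24.8
eef_pos: [588.9, -128.4, 191.3]
tool_rot: [-0.003, 0.785, 0.619, 0.0]
wrist_force: [0.2, 0.1, -1.3]
grip_width: 0.232
gripper_force: 30.0
```

>>> apply_moves(
  plan=[
    [[0.3,-0.1,0],[0,0,0],-1],
    [[0.6,-0.21,0],[0,0,0],-1],
    [[0.88,-0.32,-0.01],[0,0,0],-1],
    [[0.88,-0.32,-0.01],[0,0,0],-1],
  ],
)

```text
time_s: 25.13
eef_pos: [578.6, -35.6, 192.4]
tool_rot: [-0.002, 0.785, 0.619, 0.0]
wrist_force: [1.0, 0.9, -1.4]
grip_width: 0.234
gripper_force: 30.0
```

>>> apply_moves(
  plan=[
    [[0.3,-0.1,0],[0,0,0],-1],
    [[0.6,-0.21,0],[0,0,0],-1],
    [[0.88,-0.32,-0.01],[0,0,0],-1],
    [[0.88,-0.32,-0.01],[0,0,0],-1],
  ],
)

```text
time_s: 25.47
eef_pos: [568.4, 57.3, 193.5]
tool_rot: [-0.002, 0.785, 0.62, -0.0]
wrist_force: [0.1, 1.2, -1.1]
grip_width: 0.236
gripper_force: 30.0
```

>>> apply_moves(
  plan=[
    [[0.3,-0.1,0],[0,0,0],-1],
    [[0.6,-0.21,0],[0,0,0],-1],
    [[0.88,-0.31,-0.01],[0,0,0],-1],
    [[0.88,-0.31,-0.01],[0,0,0],-1],
  ],
)

```text
time_s: 25.8
eef_pos: [559.3, 150.1, 194.6]
tool_rot: [-0.002, 0.785, 0.62, -0.0]
wrist_force: [-0.9, 1.2, -0.5]
grip_width: 0.234
gripper_force: 30.0
```

>>> apply_moves(
  plan=[
    [[0.3,-0.1,0],[0,0,0],-1],
    [[0.6,-0.21,0],[0,0,0],-1],
    [[0.88,-0.31,-0.01],[0,0,0],-1],
    [[0.88,-0.31,-0.01],[0,0,0],-1],
    [[0.88,-0.31,-0.01],[0,0,0],-1],
    [[0.88,-0.31,-0.01],[0,0,0],-1],
  ],
)

```text
time_s: 26.3
eef_pos: [551.6, 234.5, 196.3]
tool_rot: [0.0, 0.788, 0.616, -0.001]
wrist_force: [0.5, -0.3, -0.3]
grip_width: 0.228
gripper_force: 30.0
```

```bash
python3 - <<'E'
from look import *
s=state();print(s["eef_pos"],s["grip_width"],s["wrist_force"])
w=read_camera("wrist")[:,:,::-1]
disc(w,np.array([s["eef_pos"][0],s["eef_pos"][1],s["eef_pos"][2]-15]))
disc(w,np.array([625,218,20]))
plan([((552.5,234,35),down(np.radians(76.4)),-1)])
E
```

```text
[551.6 234.5 196.3] 0.22821323081074213 [ 0.5 -0.3 -0.3]
gold [306.7 182.7] [297, 172, 19, 22, 171] left/right [581.2 259.2] [591.8 256.5]
gold [259.1 202.1] [205, 183, 106, 41, 2373] left/right [526.4 260.6] [586.7 245.6]
expected 256 232
gold [325.9 163.9] [296, 137, 60, 58, 1546] left/right [594.2 230.3] [659.1 214.1]
gold [284.5 203.5] [264, 183, 47, 41, 1096] left/right [548.5 193.4] [601.4 180.1]
gold [355.5 219.8] [348, 210, 15, 17, 152] left/right [639.9 149.5] [657.  145.2]
expected 324 167
2 [0.002, 0.003, 0.808] [0.0, 0.0, -0.003] -1
2 [0.002, 0.003, 0.807] [0.0, 0.001, -0.004] -1
 ->  [552.4 234.   35. ]
```

>>> apply_moves(
  plan=[
    [[0,0,0.3],[0,0,0],-1],
    [[0,0,0.6],[0,0,0],-1],
    [[0,0,0.81],[0,0,0],-1],
    [[0,0,0.81],[0,0,0],-1],
  ],
)

```text
time_s: 26.68
eef_pos: [549.2, 233.1, 111.9]
tool_rot: [-0.0, 0.788, 0.615, -0.003]
wrist_force: [-0.4, -0.6, -1.0]
grip_width: 0.233
gripper_force: 30.0
```

>>> apply_moves(
  plan=[
    [[0,0,0.3],[0,0,0],-1],
    [[0,0,0.55],[0,0,0],-1],
    [[0,0,0.7],[0,0,0],-1],
    [[0,0,0.76],[0,0,0],-1],
    [[0,0,0.8],[0,0,0],-1],
    [[0,0,0.8],[0,0,0],-1],
    [[0,0,0.8],[0,0,0],-1],
    [[0,0,0.8],[0,0,0],-1],
  ],
)

```text
time_s: 27.35
eef_pos: [552.5, 235.8, 37.1]
tool_rot: [0.0, 0.788, 0.616, 0.001]
wrist_force: [0.2, -0.4, -0.6]
grip_width: 0.232
gripper_force: 30.0
```

>>> apply_moves(
  plan=[
    [[0,0,0.01],[0,0,0],-1],
    [[0,0,0.02],[0,0,0],-1],
    [[0,0,0.02],[0,0,0],-1],
    [[0,0,0.02],[0,0,0],-0.2],
    [[0,0,0.02],[0,0,0],-0.2],
    [[0,0,0.02],[0,0,0],-0.2],
    [[0,0,0.02],[0,0,0],-0.2],
    [[0,0,0.02],[0,0,0],-0.2],
    [[0,0,0.01],[0,0,0],-0.2],
    [[0,0,-0.2],[0,0,0],-0.2],
    [[0,0,-0.6],[0,0,0],-0.2],
    [[0,0,-1],[0,0,0],-0.2],
  ],
)

```text
time_s: 28.35
eef_pos: [550.4, 234.9, 135.8]
tool_rot: [-0.0, 0.788, 0.616, -0.002]
wrist_force: [0.1, 0.4, -0.4]
grip_width: 0.4
gripper_force: 0.0
```

>>> apply_moves(
  plan=[
    [[0,0,-0.3],[0,0,0],0.2],
    [[0,0,-0.6],[0,0,0],0.2],
    [[0,0,-0.6],[0,0,0],0.2],
    [[0,0,-0.6],[0,0,0],0.2],
  ],
)

```text
time_s: 28.68
eef_pos: [552.5, 236.0, 197.5]
tool_rot: [0.0, 0.788, 0.616, 0.002]
wrist_force: [-0.2, -1.1, -0.3]
grip_width: 0.592
gripper_force: 0.0
```

```bash
python3 - <<'E'
from look import *
w=knobs();disc(w,np.array([552.5,235,20]));disc(w,np.array([625,218,20]))
plan([((471,-427.5,195),down(np.radians(76.4)),.3)])
E
```

```text
28.6833 [552.5 236.  197.5] 0.5922882383957656
top [400.8 206.8] [396, 204, 10, 7, 55] [ 469.1 -427.8   93. ]
scene [179.  259.5] [176, 255, 7, 10, 58] [ 469.7 -428.5   93. ]
gold [306.6 167.1] [295, 140, 24, 56, 684] left/right [591.  229.3] [616.8 222.9]
gold [258.1 169.5] [228, 143, 59, 57, 1556] left/right [517.9 244.6] [581.8 228.8]
expected 259 170
gold [323.8 166. ] [295, 139, 59, 58, 1587] left/right [591.2 230.5] [654.7 214.8]
gold [275.5 170.7] [266, 145, 21, 54, 630] left/right [558.7 233. ] [581.5 227.4]
expected 326 169
3 [-0.947, 0.117, 0.0] [-0.0, 0.0, -0.001] 0.3
3 [-0.947, 0.116, 0.001] [-0.0, 0.0, -0.0] 0.3
3 [-0.947, 0.116, -0.0] [-0.001, 0.0, -0.001] 0.3
3 [-0.947, 0.115, 0.0] [0.0, 0.001, -0.001] 0.3
3 [-0.947, 0.114, -0.0] [-0.0, -0.0, -0.001] 0.3
3 [-0.947, 0.113, -0.001] [-0.0, -0.0, -0.0] 0.3
3 [-0.948, 0.114, -0.0] [-0.0, 0.0, -0.001] 0.3
 ->  [ 471.  -427.5  195. ]
```

Two lids lie flat side by side. On to jar C, which hasn't moved.

>>> apply_moves(
  plan=[
    [[-0.45,0.06,0],[0,0,0],0.3],
    [[-0.95,0.12,0],[0,0,0],0.3],
    [[-0.95,0.12,0],[0,0,0],0.3],
  ],
)

```text
time_s: 29.08
eef_pos: [539.0, 133.5, 194.8]
tool_rot: [0.001, 0.789, 0.614, -0.002]
wrist_force: [-0.4, -0.8, 0.0]
grip_width: 0.648
gripper_force: 0.0
```

>>> apply_moves(
  plan=[
    [[-0.45,0.06,0],[0,0,0],0.3],
    [[-0.95,0.12,0],[0,0,0],0.3],
    [[-0.95,0.12,0],[0,0,0],0.3],
  ],
)

```text
time_s: 29.33
eef_pos: [527.3, 38.4, 195.2]
tool_rot: [0.001, 0.79, 0.613, -0.002]
wrist_force: [-0.7, -0.3, 0.9]
grip_width: 0.648
gripper_force: 0.0
```

>>> apply_moves(
  plan=[
    [[-0.45,0.06,0],[0,0,0],0.3],
    [[-0.95,0.12,0],[0,0,0],0.3],
    [[-0.95,0.12,0],[0,0,0],0.3],
  ],
)

```text
time_s: 29.58
eef_pos: [515.9, -56.3, 195.3]
tool_rot: [0.001, 0.79, 0.613, -0.001]
wrist_force: [-0.1, -0.5, -0.5]
grip_width: 0.649
gripper_force: 0.0
```

>>> apply_moves(
  plan=[
    [[-0.45,0.06,0],[0,0,0],0.3],
    [[-0.95,0.12,0],[0,0,0],0.3],
    [[-0.95,0.12,0],[0,0,0],0.3],
  ],
)

```text
time_s: 29.83
eef_pos: [504.6, -151.3, 195.5]
tool_rot: [0.001, 0.79, 0.614, -0.001]
wrist_force: [0.0, -0.7, 0.3]
grip_width: 0.65
gripper_force: 0.0
```

>>> apply_moves(
  plan=[
    [[-0.45,0.06,0],[0,0,0],0.3],
    [[-0.95,0.12,0],[0,0,0],0.3],
    [[-0.95,0.12,0],[0,0,0],0.3],
  ],
)

```text
time_s: 30.08
eef_pos: [493.0, -246.3, 195.4]
tool_rot: [0.001, 0.79, 0.614, -0.001]
wrist_force: [-0.6, -1.2, 0.8]
grip_width: 0.648
gripper_force: 0.0
```

>>> apply_moves(
  plan=[
    [[-0.45,0.06,0],[0,0,0],0.3],
    [[-0.95,0.11,0],[0,0,0],0.3],
    [[-0.95,0.11,0],[0,0,0],0.3],
  ],
)

```text
time_s: 30.33
eef_pos: [480.3, -341.2, 195.3]
tool_rot: [0.001, 0.79, 0.614, -0.002]
wrist_force: [-0.7, -0.5, -0.1]
grip_width: 0.649
gripper_force: 0.0
```

>>> apply_moves(
  plan=[
    [[-0.45,0.06,0],[0,0,0],0.3],
    [[-0.95,0.11,0],[0,0,0],0.3],
    [[-0.95,0.11,0],[0,0,0],0.3],
    [[-0.95,0.11,0],[0,0,0],0.3],
    [[-0.95,0.11,0],[0,0,0],0.3],
  ],
)

```text
time_s: 30.75
eef_pos: [470.1, -430.2, 194.4]
tool_rot: [-0.001, 0.788, 0.615, -0.0]
wrist_force: [0.4, 0.8, 0.3]
grip_width: 0.651
gripper_force: 0.0
```

```bash
python3 - <<'E'
from look import *
w=knobs();disc(w,np.array([471,-427.5,81]))
plan([((471,-427.5,94),down(np.radians(76.4)),.3)])
E
```

```text
30.75 [ 470.1 -430.2  194.4] 0.6505262264555379
top [423.4 169.9] [421, 163, 6, 14, 42] [ 559.3 -489.9   93. ]
top [400.8 206.7] [396, 203, 11, 8, 58] [ 469.4 -427.8   93. ]
top [418.2 218.3] [408, 209, 22, 22, 207] [ 441.2 -467.4   93. ]
scene [176.1 225.6] [150, 205, 55, 41, 969] [ 395.7 -348.1   93. ]
scene [179.  259.3] [176, 255, 7, 10, 59] [ 469.4 -428.1   93. ]
gold [259.3 179.7] [223, 144, 73, 75, 2695] left/right [ 441.8 -414.1] [ 506.8 -430.1]
expected 256 185
2 [0.0, -0.004, 0.505] [-0.0, -0.001, -0.002] 0.3
2 [0.001, -0.004, 0.505] [-0.001, -0.0, -0.002] 0.3
 ->  [ 471.  -427.5   94. ]
```

>>> apply_moves(
  plan=[
    [[0.03,0.02,0.35],[0,0,0],0.3],
    [[0.03,0.02,0.7],[0,0,0],0.3],
    [[0.03,0.02,0.95],[0,0,0],0.3],
    [[0.03,0.02,1],[0,0,0],0.3],
    [[0.03,0.02,1],[0,0,0],0.3],
    [[0.03,0.02,1],[0,0,0],-1],
    [[0.03,0.02,1],[0,0,0],-1],
    [[0.03,0.02,1],[0,0,0],-1],
    [[0.03,0.02,1],[0,0,0],-1],
    [[0.03,0.02,1],[0,0,0],-1],
    [[0.03,0.02,1],[0,0,0],-1],
    [[0.03,0.02,1],[0,0,0],-1],
  ],
)

```text
time_s: 31.9
eef_pos: [473.9, -427.3, 96.1]
tool_rot: [0.0, 0.788, 0.616, 0.0]
wrist_force: [-0.2, 0.6, 4.0]
grip_width: 0.232
gripper_force: 30.0
```

>>> apply_moves(
  plan=[
    [[0,0,0],[0,0,0],-1],
    [[0,0,0],[0,0,0],-1],
    [[0,0,0],[0,0,0],-1],
    [[0,0,0],[0,0,0],-1],
    [[0,0,0],[0,0,0],-1],
    [[0,0,-0.1],[0,0,0],-1],
    [[0,0,-0.2],[0,0,0],-1],
    [[0,0,-0.5],[0,0,0],-1],
    [[0,0,-0.95],[0,0,0],-1],
    [[0,0,-0.95],[0,0,0],-1],
    [[0,0,-0.95],[0,0,0],-1],
  ],
)

```text
time_s: 32.82
eef_pos: [474.9, -428.9, 194.5]
tool_rot: [0.003, 0.788, 0.616, 0.001]
wrist_force: [0.7, 0.4, -0.5]
grip_width: 0.232
gripper_force: 30.0
```

```bash
python3 - <<'E'
from lib import *
np.set_printoptions(precision=1,suppress=True)
s=state();print(s["eef_pos"],s["grip_width"],s["wrist_force"])
plan([((480.6,252,198),down(np.radians(76.4)),-1)])
E
```

```text
[ 474.9 -428.9  194.5] 0.23157259978130387 [ 0.7  0.4 -0.5]
3 [0.946, -0.226, -0.009] [0.001, 0.0, -0.001] -1
3 [0.946, -0.225, -0.008] [0.001, 0.001, -0.001] -1
3 [0.947, -0.225, -0.007] [0.0, 0.0, -0.0] -1
3 [0.946, -0.224, -0.008] [0.001, 0.0, -0.001] -1
3 [0.947, -0.223, -0.007] [0.001, 0.001, -0.001] -1
3 [0.947, -0.223, -0.005] [0.001, 0.0, -0.001] -1
3 [0.947, -0.221, -0.006] [0.0, 0.0, -0.001] -1
 ->  [480.6 252.  198. ]
```

>>> apply_moves(
  plan=[
    [[0.3,-0.07,0],[0,0,0],-1],
    [[0.6,-0.15,0],[0,0,0],-1],
    [[0.95,-0.22,-0.01],[0,0,0],-1],
    [[0.95,-0.22,-0.01],[0,0,0],-1],
  ],
)

```text
time_s: 33.15
eef_pos: [476.6, -321.5, 190.1]
tool_rot: [-0.003, 0.785, 0.619, 0.001]
wrist_force: [1.3, 0.1, -2.9]
grip_width: 0.228
gripper_force: 30.0
```

>>> apply_moves(
  plan=[
    [[0.3,-0.07,0],[0,0,0],-1],
    [[0.6,-0.15,0],[0,0,0],-1],
    [[0.95,-0.22,-0.01],[0,0,0],-1],
    [[0.95,-0.22,-0.01],[0,0,0],-1],
  ],
)

```text
time_s: 33.48
eef_pos: [477.5, -224.1, 191.3]
tool_rot: [-0.003, 0.785, 0.619, 0.001]
wrist_force: [0.0, 0.7, -0.6]
grip_width: 0.231
gripper_force: 30.0
```

>>> apply_moves(
  plan=[
    [[0.3,-0.07,0],[0,0,0],-1],
    [[0.6,-0.15,0],[0,0,0],-1],
    [[0.95,-0.22,-0.01],[0,0,0],-1],
    [[0.95,-0.22,-0.01],[0,0,0],-1],
  ],
)

```text
time_s: 33.82
eef_pos: [478.6, -127.0, 192.6]
tool_rot: [-0.002, 0.785, 0.62, 0.0]
wrist_force: [-1.1, 1.3, -0.9]
grip_width: 0.227
gripper_force: 30.0
```

>>> apply_moves(
  plan=[
    [[0.3,-0.07,0],[0,0,0],-1],
    [[0.6,-0.15,0],[0,0,0],-1],
    [[0.95,-0.22,-0.01],[0,0,0],-1],
    [[0.95,-0.22,-0.01],[0,0,0],-1],
  ],
)

```text
time_s: 34.15
eef_pos: [479.9, -29.9, 193.9]
tool_rot: [-0.002, 0.785, 0.62, 0.0]
wrist_force: [0.0, 1.7, -0.1]
grip_width: 0.23
gripper_force: 30.0
```

>>> apply_moves(
  plan=[
    [[0.3,-0.07,0],[0,0,0],-1],
    [[0.6,-0.15,0],[0,0,0],-1],
    [[0.95,-0.22,-0.01],[0,0,0],-1],
    [[0.95,-0.22,-0.01],[0,0,0],-1],
  ],
)

```text
time_s: 34.48
eef_pos: [481.3, 67.5, 195.1]
tool_rot: [-0.001, 0.785, 0.62, 0.0]
wrist_force: [0.6, 0.8, -0.7]
grip_width: 0.23
gripper_force: 30.0
```

>>> apply_moves(
  plan=[
    [[0.3,-0.07,0],[0,0,0],-1],
    [[0.6,-0.15,0],[0,0,0],-1],
    [[0.95,-0.22,-0.01],[0,0,0],-1],
    [[0.95,-0.22,-0.01],[0,0,0],-1],
  ],
)

```text
time_s: 34.82
eef_pos: [482.6, 165.2, 196.1]
tool_rot: [-0.001, 0.785, 0.62, 0.0]
wrist_force: [0.1, 0.8, -0.6]
grip_width: 0.23
gripper_force: 30.0
```

>>> apply_moves(
  plan=[
    [[0.3,-0.07,0],[0,0,0],-1],
    [[0.6,-0.15,0],[0,0,0],-1],
    [[0.92,-0.22,-0.01],[0,0,0],-1],
    [[0.92,-0.22,-0.01],[0,0,0],-1],
    [[0.92,-0.22,-0.01],[0,0,0],-1],
    [[0.92,-0.22,-0.01],[0,0,0],-1],
  ],
)

```text
time_s: 35.32
eef_pos: [483.7, 251.4, 197.3]
tool_rot: [0.0, 0.788, 0.616, -0.001]
wrist_force: [-0.3, -0.0, 0.0]
grip_width: 0.227
gripper_force: 30.0
```

```bash
python3 - <<'E'
from look import *
s=state();print(s["eef_pos"],s["grip_width"],s["wrist_force"])
w=read_camera("wrist")[:,:,::-1]
disc(w,np.array([s["eef_pos"][0],s["eef_pos"][1],s["eef_pos"][2]-15]))
disc(w,np.array([552.5,235,20]));disc(w,np.array([625,218,20]))
plan([((480.6,252,35),down(np.radians(76.4)),-1)])
E
```

```text
[483.7 251.4 197.3] 0.2272084759060899 [-0.3 -0.   0. ]
gold [303.7 186.6] [291, 172, 26, 26, 253] left/right [509.3 274.7] [523.9 271.1]
gold [256.3 203. ] [203, 182, 109, 46, 2632] left/right [457.1 277.4] [519.1 261.9]
expected 257 232
gold [368.9 167.2] [358, 139, 22, 55, 692] left/right [592.9 226.6] [616.8 220.7]
gold [320.8 167.6] [291, 141, 59, 58, 1569] left/right [519.9 244.3] [584.1 228.3]
gold [283.1 202.7] [260, 182, 52, 43, 1236] left/right [476.1 212.1] [534.8 197.5]
expected 320 168
gold [431.3 111.8] [418, 107, 26, 11, 232] left/right [663.5 271.1] [690.3 264.4]
gold [385.7 164.1] [358, 137, 60, 58, 1592] left/right [593.4 230.2] [658.4 213.9]
gold [338.  167.6] [327, 142, 23, 55, 668] left/right [559.1 234.6] [584.1 228.3]
gold [413.6 218.6] [402, 210, 22, 17, 252] left/right [634.1 152.2] [659.3 145.9]
expected 387 167
2 [0.002, -0.016, 0.812] [-0.0, 0.0, -0.003] -1
2 [0.003, -0.016, 0.812] [-0.0, 0.001, -0.003] -1
 ->  [480.6 252.   35. ]
```

>>> apply_moves(
  plan=[
    [[0,-0.03,0.3],[0,0,0],-1],
    [[0,-0.03,0.6],[0,0,0],-1],
    [[0,-0.03,0.81],[0,0,0],-1],
    [[0,-0.03,0.81],[0,0,0],-1],
    [[0,-0.03,0.81],[0,0,0],-1],
  ],
)

```text
time_s: 35.78
eef_pos: [480.5, 251.5, 116.5]
tool_rot: [0.0, 0.788, 0.615, -0.001]
wrist_force: [-0.2, 0.1, -0.4]
grip_width: 0.233
gripper_force: 30.0
```

>>> apply_moves(
  plan=[
    [[0,0,0.3],[0,0,0],-1],
    [[0,0,0.55],[0,0,0],-1],
    [[0,0,0.7],[0,0,0],-1],
    [[0,0,0.76],[0,0,0],-1],
    [[0,0,0.8],[0,0,0],-1],
    [[0,0,0.8],[0,0,0],-1],
    [[0,0,0.8],[0,0,0],-1],
    [[0,0,0.8],[0,0,0],-1],
  ],
)

```text
time_s: 36.45
eef_pos: [481.6, 253.6, 38.0]
tool_rot: [0.0, 0.788, 0.616, 0.001]
wrist_force: [0.2, -0.2, -0.5]
grip_width: 0.231
gripper_force: 30.0
```

>>> apply_moves(
  plan=[
    [[0,0,0.02],[0,0,0],-1],
    [[0,0,0.03],[0,0,0],-1],
    [[0,0,0.03],[0,0,0],-1],
    [[0,0,0.03],[0,0,0],-0.2],
    [[0,0,0.03],[0,0,0],-0.2],
    [[0,0,0.03],[0,0,0],-0.2],
    [[0,0,0.03],[0,0,0],-0.2],
    [[0,0,0.03],[0,0,0],-0.2],
    [[0,0,0.02],[0,0,0],-0.2],
    [[0,0,-0.2],[0,0,0],-0.2],
    [[0,0,-0.6],[0,0,0],-0.2],
    [[0,0,-1],[0,0,0],-0.2],
  ],
)

```text
time_s: 37.45
eef_pos: [479.7, 252.3, 137.0]
tool_rot: [0.0, 0.788, 0.616, -0.002]
wrist_force: [0.7, 1.1, 0.1]
grip_width: 0.4
gripper_force: 0.0
```

>>> apply_moves(
  plan=[
    [[-0.1,0.3,-0.3],[0,0,0],-0.2],
    [[-0.1,0.6,-0.6],[0,0,0],-0.2],
    [[-0.1,0.73,-0.7],[0,0,0],-1],
    [[-0.1,0.73,-0.7],[0,0,0],-1],
    [[-0.1,0.73,-0.7],[0,0,0],-1],
  ],
)

```text
time_s: 37.87
eef_pos: [549.7, 225.5, 207.0]
tool_rot: [0.0, 0.788, 0.616, 0.0]
wrist_force: [0.4, 0.1, -0.7]
grip_width: 0.229
gripper_force: 0.0
```

```bash
python3 - <<'E'
from look import *
s=state();print(s["time_s"],s["eef_pos"],s["grip_width"])
w=read_camera("wrist")[:,:,::-1];sc=read_camera("scene")[:,:,::-1];top=read_camera("top")[:,:,::-1]
for X in((481,253,20),(552.5,235,20),(625,218,20)):disc(w,np.array(X))
cv2.imwrite("pics/c12.png",np.hstack([cv2.resize(w,(400,300)),cv2.resize(sc[40:210,190:400],(400,324))[:300]]))
cv2.imwrite("pics/t12.png",top);cv2.imwrite("pics/s12.png",sc)
E
```

```text
37.8667 [549.7 225.5 207. ] 0.22893500572654174
gold [194.4 158.4] [165, 131, 59, 57, 1624] left/right [446.3 262.8] [511.7 246.7]
gold [241.7 157.7] [229, 132, 27, 56, 685] left/right [517.4 246.1] [547.3 238.7]
expected 196 159
gold [307.  155.5] [295, 128, 25, 57, 690] left/right [590.9 230.6] [618.4 223.8]
gold [211.1 159.8] [200, 132, 24, 56, 713] left/right [484.6 251.7] [511.3 245.1]
gold [258.3 158.4] [229, 132, 58, 57, 1537] left/right [517.2 245.3] [581.3 229.5]
expected 260 159
gold [323.3 154.6] [295, 127, 58, 58, 1528] left/right [591.1 231.6] [654.8 215.9]
gold [275.5 159.3] [266, 133, 21, 54, 626] left/right [557.9 234.2] [581.1 228.5]
expected 326 159
```

View pics/c12.png

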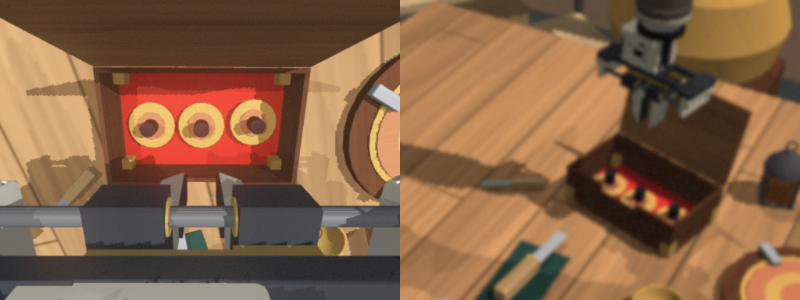

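Three lids lie flat side by side with knobs up, at (150,125), (201,125) and (255,122) in the left view; the chest lid leans back and the blade is on the mat. Now I'll reach over behind the lid to close it.

>>> apply_moves(
  plan=[
    [[0,0,-0.3],[0,0,0],-1],
    [[0,0,-0.58],[0,0,0],-1],
    [[0,0,-0.58],[0,0,0],-1],
    [[0,0,-0.58],[0,0,0],-1],
  ],
)

```text
time_s: 38.35
eef_pos: [548.8, 226.6, 265.1]
tool_rot: [-0.0, 0.787, 0.617, 0.001]
wrist_force: [-0.6, -0.4, 0.5]
grip_width: 0.008
gripper_force: 0.0
```

>>> apply_moves(
  plan=[
    [[0.3,0,0],[0,0,0],-1],
    [[0.6,0,0],[0,0,0],-1],
    [[0.8,0,0],[0,0,0],-1],
    [[0.8,0,0],[0,0,0],-1],
  ],
)

```text
time_s: 38.68
eef_pos: [566.4, 309.5, 261.8]
tool_rot: [-0.001, 0.785, 0.619, -0.001]
wrist_force: [-0.5, 1.1, -1.0]
grip_width: 0.003
gripper_force: 0.0
```

>>> apply_moves(
  plan=[
    [[0.3,0,0],[0,0,0],-1],
    [[0.6,0,0],[0,0,0],-1],
    [[0.72,0,0],[0,0,0],-1],
    [[0.72,0,0],[0,0,0],-1],
    [[0.72,0,0],[0,0,0],-1],
  ],
)

```text
time_s: 39.1
eef_pos: [584.7, 373.3, 262.7]
tool_rot: [0.0, 0.787, 0.617, -0.002]
wrist_force: [0.6, -1.4, 0.4]
grip_width: 0.009
gripper_force: 0.0
```

```bash
python3 - <<'E'
from look import *
s=state();print(s["time_s"],s["eef_pos"],s["grip_width"],s["wrist_force"],s["q"])
H=np.array([570.2,306.9,75.5]);a=np.array([.236,.972,0])
d=s["eef_pos"]-H;x0,z0=d@a,d[2];print("rel hinge",x0,z0)
for th in (1.75,1.5,1.25,1.0,.75,.5,.25,.1,0,-.03):
    r=125;P=r*np.array([-np.cos(th),np.sin(th)])+(8+10*np.sin(th)+8*np.cos(th))*np.array([np.sin(th),np.cos(th)])
    print(th,P,"shift from here",P-[x0,z0])
sc=read_camera("scene")[:,:,::-1];cv2.imwrite("pics/s13.png",sc)
E
```

```text
39.1 [584.7 373.3 262.7] 0.008555701343038558 [ 0.6 -1.4  0.4] [-1.   0.6  0.7  1.4 -0.4  1.3 -0.6]
rel hinge 67.9228357067755 187.19703897907021
1.75 [ 38.4 120.1] shift from here [-29.5 -67.1]
1.5 [  9.7 126. ] shift from here [-58.3 -61.2]
1.25 [-20.4 124.9] shift from here [-88.3 -62.3]
1.0 [-50.1 116.4] shift from here [-118.   -70.8]
0.75 [-77.4 100.3] shift from here [-145.3  -86.9]
0.5 [-100.2   77.3] shift from here [-168.1 -109.9]
0.25 [-116.6   48.6] shift from here [-184.5 -138.6]
0.1 [-122.7   29.4] shift from here [-190.6 -157.8]
0 [-125.   16.] shift from here [-192.9 -171.2]
-0.03 [-125.4   11.9] shift from here [-193.3 -175.3]
```

>>> apply_moves(
  plan=[
    [[0,0,0.3],[0,0,0],-1],
    [[0,0,0.62],[0,0,0],-1],
    [[0,0,0.62],[0,0,0],-1],
    [[0,0,0.62],[0,0,0],-1],
  ],
)

```text
time_s: 39.48
eef_pos: [584.6, 371.7, 201.7]
tool_rot: [-0.0, 0.788, 0.616, -0.002]
wrist_force: [0.4, 0.3, 0.2]
grip_width: 0.002
gripper_force: 0.0
```

>>> apply_moves(
  plan=[
    [[-0.12,0,0],[0,0,0],-1],
    [[-0.24,0,0],[0,0,0],-1],
    [[-0.34,0,0],[0,0,0],-1],
    [[-0.44,0,0],[0,0,0],-1],
    [[-0.54,0,0],[0,0,0],-1],
    [[-0.64,0,0],[0,0,0],-1],
    [[-0.74,0,0],[0,0,0],-1],
    [[-0.84,0,0],[0,0,0],-1],
    [[-0.94,0,0.02],[0,0,0],-1],
    [[-0.94,0,0.02],[0,0,0],-1],
  ],
)

```text
time_s: 40.32
eef_pos: [562.5, 279.2, 200.4]
tool_rot: [0.0, 0.788, 0.615, -0.001]
wrist_force: [0.1, -0.4, 0.4]
grip_width: 0.0
gripper_force: 0.0
```

```bash
python3 - <<'E'
from look import *
s=state();print(s["time_s"],s["eef_pos"],s["wrist_force"])
H=np.array([570.2,306.9,75.5]);a=np.array([.236,.972,0]);n=np.array([-.972,.236,0])
d=s["eef_pos"]-H;print("rel hinge",d@a,d[2])
sc=read_camera("scene")[:,:,::-1];cv2.imwrite("pics/s14.png",sc)
for th in(1.75,1.5,1.25,1.1,1.0,.9):
    X=H-a*150*np.cos(th)+[0,0,150*np.sin(th)];print(th,proj("scene",X-125*n),proj("scene",X+125*n))
o=cv2.imread("pics/s13.png").astype(int);df=np.abs(sc.astype(int)-o).max(2)>60
print(blobs(df,60))
E
```

```text
40.3167 [562.5 279.2 200.4] [ 0.1 -0.4  0.4]
rel hinge -28.736533817882634 124.93344454064527
1.75 [373.4  98.4] [311.7  70.4]
1.5 [367.1 102.7] [305.   73.8]
1.25 [360.  109.6] [298.   79.8]
1.1 [355.7 114.8] [293.9  84.4]
1.0 [352.8 118.6] [291.3  87.9]
0.9 [350.  122.7] [288.8  91.5]
[(array([187.4,   8.2]), [182, 0, 14, 21, 63]), (array([338.2,  12.1]), [328, 0, 22, 27, 463]), (array([368. ,   2.8]), [361, 0, 17, 8, 85]), (array([363.6,  19.5]), [356, 10, 17, 20, 230]), (array([363.9,  48.8]), [341, 32, 47, 37, 654]), (array([337. ,  57.3]), [326, 47, 21, 25, 181]), (array([331. ,  75.7]), [323, 72, 18, 9, 72]), (array([317.3,  84.3]), [310, 75, 16, 18, 181]), (array([351.2,  82.2]), [342, 78, 17, 10, 77]), (array([303.3,  92.1]), [297, 82, 13, 25, 159]), (array([355.8, 103.6]), [333, 88, 42, 47, 795]), (array([230. , 108.7]), [169, 95, 119, 28, 1207]), (array([225.2, 122.7]), [173, 110, 104, 26, 1120]), (array([306.4, 138.7]), [297, 131, 18, 17, 161]), (array([323.1, 145.5]), [317, 140, 15, 11, 107])]
```

>>> apply_moves(
  plan=[
    [[-0.1,0,0.03],[0,0,0],-1],
    [[-0.2,0,0.08],[0,0,0],-1],
    [[-0.3,0,0.13],[0,0,0],-1],
    [[-0.4,0,0.19],[0,0,0],-1],
    [[-0.49,0,0.25],[0,0,0],-1],
    [[-0.57,0,0.32],[0,0,0],-1],
    [[-0.65,0,0.4],[0,0,0],-1],
    [[-0.72,0,0.48],[0,0,0],-1],
    [[-0.78,0,0.57],[0,0,0],-1],
    [[-0.83,0,0.66],[0,0,0],-1],
    [[-0.88,0,0.76],[0,0,0],-1],
    [[-0.88,0,0.76],[0,0,0],-1],
  ],
)

```text
time_s: 41.37
eef_pos: [540.5, 195.2, 122.5]
tool_rot: [-0.0, 0.788, 0.616, -0.002]
wrist_force: [-0.8, -0.3, -0.7]
grip_width: 0.005
gripper_force: 0.0
```

>>> apply_moves(
  plan=[
    [[-0.03,0,0.1],[0,0,0],-1],
    [[-0.06,0,0.2],[0,0,0],-1],
    [[-0.08,0,0.28],[0,0,0],-1],
    [[-0.08,0,0.33],[0,0,0],-1],
    [[-0.08,0,0.36],[0,0,0],-1],
    [[-0.08,0,0.36],[0,0,0],-1],
    [[-0.08,0,0.36],[0,0,0],-1],
  ],
)

```text
time_s: 41.95
eef_pos: [539.7, 188.4, 91.2]
tool_rot: [-0.001, 0.788, 0.616, 0.0]
wrist_force: [-14.6, -4.7, 41.4]
grip_width: 0.003
gripper_force: 20.8
```

TCP at 91.2 puts the tips at 83 mm, level with the shut lid's top, and the upward force confirms it is closed. Retreating and verifying.

>>> apply_moves(
  plan=[
    [[0,0,-0.2],[0,0,0],-1],
    [[0,0,-0.6],[0,0,0],-1],
    [[0,0,-1],[0,0,0],-1],
    [[0,0,-1],[0,0,0],-1],
  ],
)

```text
time_s: 42.28
eef_pos: [543.8, 189.3, 195.2]
tool_rot: [0.001, 0.788, 0.616, 0.005]
wrist_force: [0.9, -0.0, 0.0]
grip_width: 0.007
gripper_force: 0.0
```

>>> apply_moves(
  plan=[
    [[-0.9,-0.9,-0.9],[0,0,0],-1],
    [[-0.9,-0.9,-0.9],[0,0,0],-1],
    [[-0.9,-0.9,-0.9],[0,0,0],-1],
    [[-0.9,-0.9,-0.9],[0,0,0],-1],
    [[-0.9,-0.9,-0.9],[0,0,0],-1],
  ],
)

```text
time_s: 42.7
eef_pos: [429.2, 120.6, 281.2]
tool_rot: [-0.001, 0.788, 0.615, 0.002]
wrist_force: [2.1, 0.1, 0.1]
grip_width: 0.006
gripper_force: 0.0
```

>>> apply_moves(
  plan=[
    [[0,-0.9,0],[0,0,0],-1],
    [[0,-0.9,0],[0,0,0],-1],
    [[0,-0.9,0],[0,0,0],-1],
    [[0,-0.9,0],[0,0,0],-1],
    [[0,-0.9,0],[0,0,0],-1],
  ],
)

```text
time_s: 43.12
eef_pos: [343.8, 145.5, 278.8]
tool_rot: [-0.0, 0.787, 0.617, 0.001]
wrist_force: [0.8, -0.4, -0.7]
grip_width: 0.009
gripper_force: 0.0
```

```bash
python3 - <<'E'
from look import *
s=state();print(s["time_s"],s["eef_pos"],s["wrist_force"])
sc=read_camera("scene")[:,:,::-1];top=read_camera("top")[:,:,::-1]
cv2.imwrite("pics/s15.png",sc);cv2.imwrite("pics/t15.png",top)
o=cv2.imread("pics/scene0.png").astype(int)
f=lambda i:cv2.resize(i[90:300,150:390],(400,350),interpolation=cv2.INTER_CUBIC)
cv2.imwrite("pics/c15.png",np.hstack([f(sc),cv2.resize(top,(400,300))[:300] if 0 else cv2.copyMakeBorder(cv2.resize(top,(400,300)),0,50,0,0,cv2.BORDER_CONSTANT)]))
d=np.abs(sc.astype(int)-o).max(2)[95:180,278:362];print("chest diff frac",(d>50).mean())
h=cv2.cvtColor(sc,cv2.COLOR_BGR2HSV);h0=cv2.cvtColor(o.astype(np.uint8),cv2.COLOR_BGR2HSV)
for hh in(h0,h):
    g=(hh[...,0]>17)&(hh[...,0]<30)&(hh[...,1]>120)&(hh[...,2]>170);m=np.zeros_like(g);m[105:155,290:352]=g[105:155,290:352]
    print([(c.tolist(),b) for c,b in blobs(m,15)])
E
```

```text
43.1167 [343.8 145.5 278.8] [ 0.8 -0.4 -0.7]
chest diff frac 0.0
[([318.1, 130.2], [309, 126, 18, 10, 117]), ([306.6, 137.9], [300, 134, 14, 8, 57]), ([304.3, 143.2], [299, 141, 11, 6, 21])]
[([318.5, 130.3], [310, 125, 17, 11, 125]), ([306.5, 138.0], [300, 134, 14, 9, 59]), ([302.9, 142.1], [297, 138, 12, 9, 29])]
```

View pics/c15.png

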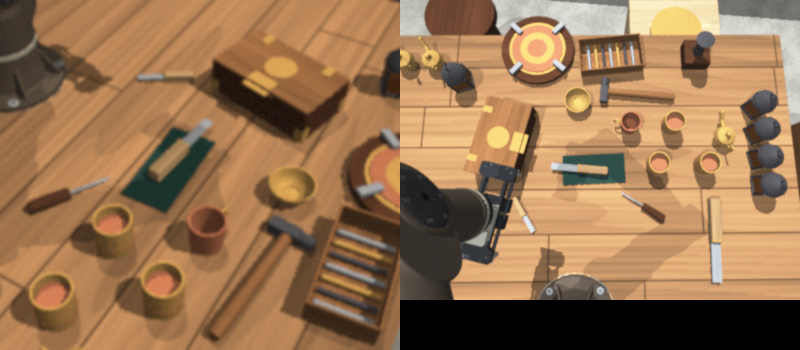

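The chest is shut: its pixels match the start picture, and the lid disc is at (318,130) both times. The blade's handle lies on the mat, the three open jars stand upright, and the bystanders are in place. Handing in.

```bash
python3 -c "from plant import *; print(sign_off())"
```

```text
the job is handed in; nothing more can be done
None
```

I handed the job in at about 43 s: the blade levered the chest open, all three jar lids lay flat in it side by side with knobs up before I shut it, and in the final pictures the chest is shut, the blade's handle rests on its mat and the jars stand upright; no verdict came back.

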